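# Zero a coating gauge and hold it on the marked spot

### The arm

A 6-joint arm with a two-finger parallel gripper is mounted at the origin on a cart in front of the work surface, level with it; the furniture and walls round the work are solid. World frame = base frame: x ahead of the robot, y to its left, z up, the work surface at z = 0. Lengths are in m, angles in degrees, forces in N, time in s.
With the tool pointing down it reaches from about 0.35 to 0.875 m from the base axis. Payload 4.2 kg.
Tool frame: the origin (TCP) lies midway between the tips of the shut fingers; the grasp point (between the pads) lies r.grasp_offset behind it (r.grasp_offset is the distance from the TCP to the grasp point, in m); z points along the fingers, y is the direction in which the jaws open and shut (so a half turn about z gives the same grasp; the last joint's range is limited). The gripper opens to 87 mm and grips with 3 to 60 N. Pads are 19 mm wide; open, the fingers measure 117 mm over their backs; the gripper's body (75 mm by 190 mm) begins 51 mm behind the grasp point.
Start: joints at [90.619, 22.042, 0.453, 0, -68.411, -14.817], TCP at [0.153, 0.606, 0.191] pointing down, gripper open.
Joint ranges: [-179.83, 179.83], [-69.29, 118.12], [-61.27, 80.66], [-181.25, 117.63], [-171.15, -9.14], [-177.46, 177.46]. Speed limits (degrees/s): [159.86, 159.86, 180, 180, 180, 180].

### API

Orientations are given as a 3x3 rotation matrix whose columns are the frame's x, y, z axes.
In Python, from station import sense, optics, r gives the robot as it stands. The module is installed in compiled form; this text tells all that it offers.
- The arm moves only by the tool servo_tool, never from a script. Its argument "deltas" is a list of rows, each an object with "slide": the shift along the tool's x, y, z in units of 25 mm (1.0 is 25 mm), a list of three; "spin": the turn about the tool's z in units of 8 degrees (1.0 is 8 degrees). A call has 1 to 10 rows; each row shifts and turns the pose as measured when the row begins, along the tool's axes as they then stand; what a row does not reach is not made up. A row lasts 1/10 s, in which the tool goes at most 50 mm and 8.59 degrees, less where a joint would pass 70% of its speed; a pose out of reach is approached as far as the arm can. A call is refused whole if a number of a shift passes 1 or a number of a turn 1, either way. A call with a gripper value outside its range is refused whole. "gripper" is the closure in counts, from 0 (fully open) to 255 (shut), set as the call begins (left out, the last holds). The fingers move at their own pace and stop on an object; the grip force is fixed at half the most. Time passes only in rows, so rows that do not move let the fingers close. It gives the time, the measured TCP pose, the force and the opening at its end, in the units of the state.
- sense(): the state, without advancing time (a new reading comes with each control period).
- optics.capture(name): name is "scene" or "top"; returns a dict with "frame" (480x640x3 uint8, red, green, blue), "camera_matrix" (3x3 intrinsics, pixels), "eye" and "rotation" of the camera in the world. Camera axes: x right, y down, z forward; pixel columns grow to the right and rows downward; lengths in m; the calibration is good to about 2 mm. A picture is of the moment at which its call begins. There is no depth.
- r.finish_job(): hands the job in, once; it reports no verdict.
The state is a dict: "time_s": time; "joints": joint angles; "joint_velocities": joint speeds; "effort": joint torques, N m; "tcp_pos": TCP position; "ee_rot": TCP orientation; "wrist_force": force on the tool from outside, world axes, zero at the start; "moment": the same for the moment, N m; "gripper_width": opening from 0.0 (shut) to 1.0 (fully open).
Only numpy, scipy, OpenCV 4.12 (cv2) and the standard library are available. Lean on these libraries where they do the work, as an engineer would, in place of code of your own. Each camera call takes 0.05 s, during which the arm holds its last target.

### The job

Take the hand-held coating gauge out of its stand and zero it: hold it upright with its sprung brass tip pressed in about halfway on the middle of the steel disc on the stand, for about a second. Then hold it square to the sloping panel with the red ring, tip inside that ring and again gently pressed in about halfway, and finish while still holding it there. Keep the gauge off the blue-ringed panel and leave the other things on the bench where they are.

Things in the scene. Friction and masses are not known exactly. Their poses are not given: they have to be found in the camera images.
- probe: the coating gauge, 100 to 230 g: white body 36 (x) x 24 (y) x 84 mm (z) with a small dark display on its -x face; below it a dark nose 14 mm across and 26 mm long, and a brass sprung tip that stands out 16 mm more. Origin at the centre of the underside of the white body, which rests on the stand's top, with nose and tip hanging free in the socket; z runs up along the body, away from the tip
- probe_tip (a point): end of the brass tip, 5 mm across at its end; 42 mm below the gauge's origin along its axis when out, and moving in with the tip
- probe_plunger (a joint): how far the brass tip is pressed in, m: 0 out, 0.014 fully in; its spring gives 1 N at the start and 400 N/m more (2.2 N at 3 mm, 3.8 N at 7 mm, 5.4 N at 11 mm)
- stand: fixed grey gauge stand, block 60 (x) x 130 (y) x 58 mm (z) high, origin at the centre of its underside; socket 20 mm wide and 50 mm deep at y = +30 mm, steel zero disc at y = -35 mm
- zero_center (a point): middle of the top of the level bare steel zero disc, 36 mm across, standing 4 mm above the stand's top; fixed
- zero_disc: the steel zero disc itself, 4 mm thick; origin at the centre of its underside
- red: fixed specimen holder with the red-ringed panel: base 90x90 mm, origin at the centre of its underside; the grey panel, 78 x 78 mm, slopes 25 degrees, falling towards the holder's -x side (roughly towards the robot)
- red_spot (a point): middle of the red ring (18 mm inside, 26 mm outside diameter) on the panel's surface, 46 mm above the bench; z is the panel's outward normal, x runs up the slope
- blue: the other specimen holder, the same but with a blue ring; not to be touched with the gauge; it may stand left or right of the red one
- tapped_plate: bystander: grey tapped plate 100x75x12 mm, origin under its centre; to be left where it is
- tape_black: bystander: black tape roll, 75 across, 19 high mm, origin under its centre; to be left where it is
- squeeze_bottle: bystander: cream squeeze bottle with a red nozzle, 40 across, 125 high mm, origin under its centre; to be left where it is
- lens_arm: bystander: small slotted grey arm 90x24x9 mm, origin under its centre; to be left where it is
- flip_mount: bystander: black mirror mount 39x40x40 mm, origin under its centre; to be left where it is
- dropper_bottle: bystander: brown dropper bottle, 35 across, 99 high mm, origin under its centre; to be left where it is
- mag_post: bystander: black round-based post with a disc top, 64 across, 94 high mm, origin under its centre; to be left where it is
Things that resemble listed ones, but are neither listed nor needed, are in the scene too. There is more than one size of the stand; the one meant has the size given above.

How it is judged (in metres and radians):
On the way, in this order (a step that is already met when the one before it is completed fails the run):
1. the gauge is lifted out of its socket in the fingers (contact force between probe and the fingers above 2 N and z of probe_tip in the frame of stand above 0.064 m and contact force between probe and stand below 0.1 N), for 0.1 s.
2. the gauge is zeroed: held upright within 8 degrees, tip within 12 mm of the middle of the steel disc and pressed in 3 to 11 mm, for half a second (contact force between probe and the fingers above 2 N and distance between probe_tip and zero_center below 0.012 m and angle between probe's own z axis and vertical below 0.14 rad and value of joint probe_plunger between 0.003 and 0.011 m), for 0.5 s.
At the end, for the whole second after the job is handed in: The gauge, held in the fingers and still, has its tip within 6 mm of the middle of the red ring, its axis within 8 degrees of square to that panel, the tip pressed in 3 to 11 mm (of 14) with 1 to 8 N on the panel, and it does not touch its stand (distance between probe_tip and red_spot below 0.006 m and angle between the z axis of probe and the z axis of red_spot, either way round below 0.14 rad and angle between probe's own z axis and vertical below 1 rad and value of joint probe_plunger between 0.003 and 0.011 m and contact force between probe and red between 1 and 8 N and contact force between probe and the fingers above 2 N and contact force between probe and stand below 0.1 N and linear speed of probe below 0.01 m/s); the arm keeps its last pose, push and grip.
It fails at once if the gauge is pressed on the red-ringed panel or on the zero disc with more than 25 N (contact force between probe and red above 25 N or contact force between probe and zero_disc above 25 N).
It fails at once if the gauge touches the blue-ringed panel or its holder (contact force between probe and blue above 0.5 N).
It fails at once if a bystander moved more than 30 mm (distance of any of tapped_plate, tape_black, squeeze_bottle, lens_arm, flip_mount, dropper_bottle, mag_post from where it was at the start of the episode above 0.03 m).
It also fails if it takes over 45 s, if anything falls off the work surface, if the arm or the gripper's body presses on something with over 40 N, if the wrist force passes 120 N, or if a joint passes its speed limit or range.

## Working session

There is one attempt and no reset: what is moved stays moved. The work goes in short steps, Python scripts to look and compute and a tool call to move; the robot and the scene stay as the last step left them, time stands still between calls to the robot, and variables do not carry over. Pictures are saved under pics/ and viewed, and the job is handed in when it is done.

Besides the shell and the picture viewer there is one more tool, called after "Emit:" in YAML: its name, and indented under it one key for each argument. servo_tool: Moves the arm, as the interface text tells. Its arguments: {"type":"object","properties":{"deltas":{"type":"array"},"gripper":{"type":"number"}},"required":["deltas"]}

```bash
mkdir -p pics
python3 - <<'E'
from station import sense, optics, r
import cv2,numpy as np,pickle
s=sense();print({k:np.round(v,3).tolist() for k,v in s.items()},r.grasp_offset)
for n in("scene","top"):
    c=optics.capture(n);cv2.imwrite(f"pics/{n}0.png",c["frame"][:,:,::-1]);pickle.dump(c,open(f"{n}0.pkl","wb"))
    print(n,c["camera_matrix"].tolist(),c["eye"],c["rotation"])
E
```

```text
{'time_s': 0.0, 'joints': [90.619, 22.092, 0.38, -0.031, -68.411, -14.819], 'joint_velocities': [-0.03, 0.052, -0.042, -0.011, 0.076, 0.016], 'effort': [-0.001, -39.067, 18.741, 4.22, 0.011, -0.0], 'tcp_pos': [0.153, 0.605, 0.19], 'ee_rot': [[0.969, -0.245, -0.0], [-0.245, -0.969, -0.002], [0.0, 0.002, -1.0]], 'wrist_force': [-0.251, -0.803, 0.519], 'moment': [-0.033, -0.012, 0.032], 'gripper_width': 1.002} 0.0187
scene [[464.08865941999056, 0.0, 318.4919184966148], [0.0, 464.08865941999056, 240.82490439851355], [0.0, 0.0, 1.0]] [-0.18234765 -0.4462581   1.02668125] [[ 0.4736701  -0.64762603  0.59683931]
 [-0.88068414 -0.35266505  0.31626382]
 [ 0.00566369 -0.67543163 -0.73740086]]
top [[504.24522842470907, 0.0, 317.2630964743868], [0.0, 504.24522842470907, 239.3869017065793], [0.0, 0.0, 1.0]] [ 0.41195524 -0.02342982  1.30975761] [[ 0.01484072 -0.98896887  0.14737819]
 [-0.99980643 -0.01658151 -0.01059012]
 [ 0.01291705 -0.1471925  -0.98902352]]
```

View pics/scene0.png

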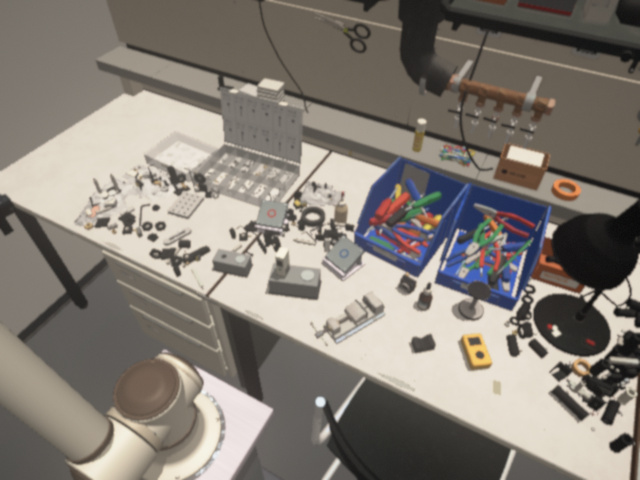

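View pics/top0.png

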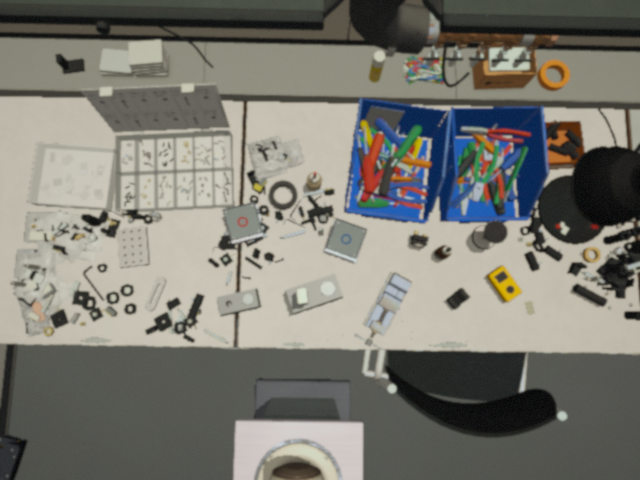

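Run:
```python
import cv2
a=cv2.imread("pics/scene0.png")[180:310,200:380];b=cv2.imread("pics/top0.png")[190:330,200:380]
cv2.imwrite("pics/c1.png",cv2.resize(a,None,fx=4.4,fy=4.4,interpolation=cv2.INTER_CUBIC))
cv2.imwrite("pics/c2.png",cv2.resize(b,None,fx=4.2,fy=4.2,interpolation=cv2.INTER_CUBIC))
```

```text
(no output)
```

View pics/c1.png

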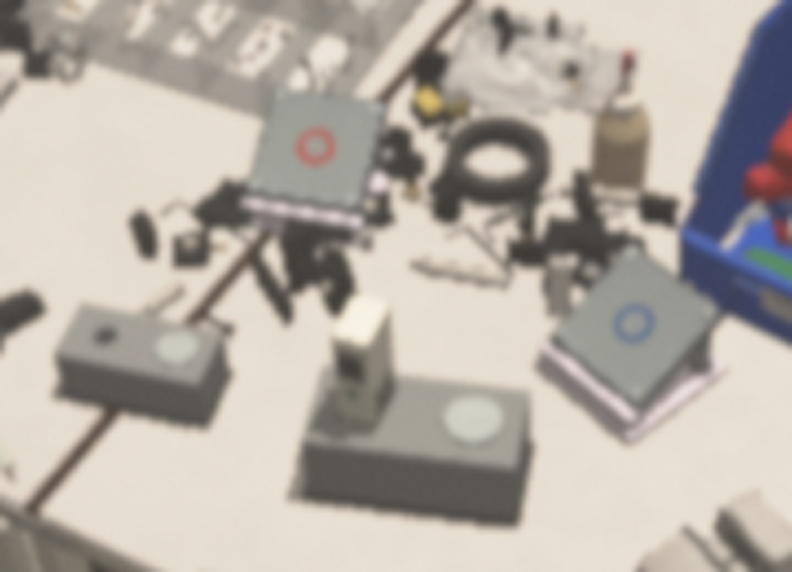

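View pics/c2.png

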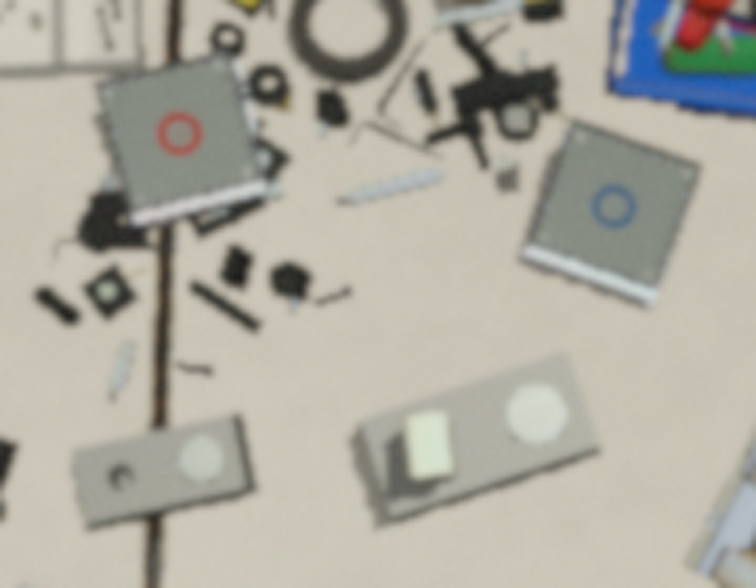

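```bash
cat > h.py <<'E'
import numpy as np,cv2,pickle
def ray(c,uv):
    d=np.linalg.inv(c["camera_matrix"])@np.array([uv[0],uv[1],1.]);return np.array(c["eye"]),np.array(c["rotation"])@d
def onz(c,uv,z):
    e,d=ray(c,uv);return e+d*(z-e[2])/d[2]
def tri(c1,u1,c2,u2):
    e1,d1=ray(c1,u1);e2,d2=ray(c2,u2);d1/=np.linalg.norm(d1);d2/=np.linalg.norm(d2)
    s=np.linalg.lstsq(np.c_[d1,-d2],e2-e1,rcond=None)[0];p,q=e1+s[0]*d1,e2+s[1]*d2
    return (p+q)/2,np.linalg.norm(p-q)
def proj(c,p):
    q=np.array(c["rotation"]).T@(np.asarray(p)-c["eye"]);q=np.array(c["camera_matrix"])@q;return q[:2]/q[2]
E
python3 - <<'E'
from h import *
T=pickle.load(open("top0.pkl","rb"));S=pickle.load(open("scene0.pkl","rb"))
out={}
for n,c,wr in(("top",T,(215,195,270,250)),("scene",S,(250,190,295,240))):
    f=c["frame"].astype(int);m=np.zeros(f.shape[:2]);x0,y0,x1,y1=wr
    R,G,B=f[...,0],f[...,1],f[...,2];m=((R-G)>45)&((R-B)>40)
    k=np.zeros_like(m);k[y0:y1,x0:x1]=1;m&=k;v,u=np.nonzero(m)
    pts=np.c_[u,v].astype(np.float32);e=cv2.fitEllipse(cv2.convexHull(pts)) ;out[n]=e[0];print(n,len(u),e,(u.mean(),v.mean()),onz(c,e[0],.046))
print("ring",tri(T,out["top"],S,out["scene"]))
# discs: bright in stand
for n,c,wr in(("top",T,(318,278,338,300)),("scene",S,(298,266,318,284))):
    f=c["frame"].astype(int);x0,y0,x1,y1=wr;g=f[y0:y1,x0:x1].mean(2);th=(g.max()+np.median(g[[0,-1]]))/2
    print(n,g.max(),np.median(g),th)
    m=(g>cv2.threshold(g.astype(np.uint8),0,255,cv2.THRESH_OTSU)[0]).astype(np.uint8)
    cs=max(cv2.findContours(m,cv2.RETR_EXTERNAL,cv2.CHAIN_APPROX_NONE)[0],key=cv2.contourArea)
    e=cv2.fitEllipse(cs);p=(e[0][0]+x0,e[0][1]+y0);out[n]=p;print(n,p,e[1],onz(c,p,.062))
print("disc",tri(T,out["top"],S,out["scene"]))
E
```

```text
top 45 ((242.19129943847656, 221.3433837890625), (9.422229766845703, 10.038930892944336), 82.4842300415039) (np.float64(242.26666666666668), np.float64(221.2888888888889)) [0.6434509  0.15459732 0.046     ]
scene 17 ((271.4053039550781, 213.0244903564453), (6.206166744232178, 8.024499893188477), 66.80939483642578) (np.float64(271.5882352941176), np.float64(213.64705882352942)) [0.64376257 0.15372901 0.046     ]
ring (array([0.64376398, 0.15427855, 0.04569567]), np.float64(0.0008876789956017612))
top 212.0 177.66666666666666 193.08333333333334
top (327.47667026519775, 287.7845621109009) (12.911636352539062, 13.406534194946289) [ 0.47759374 -0.06378159  0.062     ]
scene 219.0 167.66666666666666 195.66666666666666
scene (307.1326379776001, 274.42009449005127) (9.214545249938965, 12.174598693847656) [ 0.47803831 -0.06318587  0.062     ]
disc (array([ 0.47747659, -0.06365129,  0.06292674]), np.float64(0.00024247203853921306))
```

Run:
```python
from h import *
T=pickle.load(open("top0.pkl","rb"));S=pickle.load(open("scene0.pkl","rb"))
tc=lambda x,y:(200+(x+.5)/4.2-.5,190+(y+.5)/4.2-.5)
sc=lambda x,y:(200+(x+.5)/4.4-.5,180+(y+.5)/4.4-.5)
yaw=lambda a,b:np.degrees(np.arctan2(*(b-a)[[1,0]]))
# red: low corners R->L, high corners
lo=.046-.039*np.sin(np.radians(25));hi=2*.046-lo
P=[onz(T,tc(*p),z) for p,z in(((272,183),lo),((132,212),lo),((98,85),hi),((236,55),hi))]
print("red corners",np.round(P,4).tolist(), "y-axis yaw low/high",yaw(P[0],P[1]),yaw(P[3],P[2]),"x yaw",yaw(P[0],P[3]),yaw(P[1],P[2]),"ctr",np.mean(P,0))
Q=[onz(S,sc(*p),z) for p,z in(((363,213),lo),((246,195),lo),((276,88),hi),((384,100),hi))]
print("scene",np.round(Q,4).tolist(),yaw(Q[0],Q[1]),yaw(Q[3],Q[2]),yaw(Q[0],Q[3]),yaw(Q[1],Q[2]))
# stand top corners
A=[onz(T,tc(*p),.058) for p in((599,448),(383,518),(358,428),(562,352))]
print("stand",np.round(A,4).tolist(),yaw(A[0],A[1]),yaw(A[3],A[2]),yaw(A[0],A[3]),yaw(A[1],A[2]),np.mean(A,0))
# gauge top
G=[onz(T,tc(*p),.142) for p in((452,475),(409,478),(405,411),(446,408))]
print("gauge",np.round(G,4).tolist(),yaw(G[0],G[1]),yaw(G[3],G[2]),yaw(G[0],G[3]),yaw(G[1],G[2]),np.mean(G,0))
b=np.array(onz(T,tc(427,443),.142));print(np.linalg.norm(b[:2]-[.4776,-.0635]))
```

```text
red corners [[0.6165, 0.0989, 0.0295], [0.5972, 0.1836, 0.0295], [0.669, 0.2017, 0.0625], [0.6888, 0.1197, 0.0625]] y-axis yaw low/high 102.86627817381466 103.60239528409376 x yaw 16.06874654091361 14.13124957001715 ctr [0.64287455 0.15097906 0.046     ]
scene [[0.6184, 0.1014, 0.0295], [0.5948, 0.1806, 0.0295], [0.6666, 0.1995, 0.0625], [0.6921, 0.1272, 0.0625]] 106.61756427640543 109.41696071035952 19.288898246489044 14.728504949847078
stand [[0.4574, -0.1006, 0.058], [0.4148, 0.0254, 0.058], [0.467, 0.0413, 0.058], [0.5136, -0.0783, 0.058]] 108.6835300462471 111.31121125606546 21.690693390477936 16.931292565770434 [ 0.46320872 -0.02806304  0.058     ]
gauge [[0.4385, -0.0151, 0.142], [0.4365, 0.0084, 0.142], [0.473, 0.0114, 0.142], [0.475, -0.0111, 0.142]] 94.82962514097623 95.06484185815137 6.171898298742357 4.6296177343692 [ 0.45572065 -0.00161569  0.142     ]
0.06617065778650368
```

Emit:
servo_tool:
  deltas:
    - {"slide":[0.86,1,-0.1],"spin":0}
    - {"slide":[0.86,1,0],"spin":0}
    - {"slide":[0.86,1,0],"spin":0}
    - {"slide":[0.86,1,0],"spin":0}
    - {"slide":[0.86,1,0],"spin":0}
    - {"slide":[0.86,1,0],"spin":0}
    - {"slide":[0.86,1,0],"spin":0}
    - {"slide":[0.86,1,0],"spin":0}
    - {"slide":[0.86,1,0],"spin":0}
    - {"slide":[0.86,1,0],"spin":0}

```text
time_s: 1.1
tcp_pos: [0.3021, 0.2989, 0.1878]
ee_rot: [[0.971, -0.24, -0.004], [-0.24, -0.971, -0.012], [-0.001, 0.012, -1.0]]
wrist_force: [-0.6, 0.5, 0.5]
gripper_width: 1.006
```

Emit:
servo_tool:
  deltas:
    - {"slide":[0.88,1,-0.1],"spin":0}
    - {"slide":[0.88,1,-0.1],"spin":0}
    - {"slide":[0.88,1,-0.1],"spin":0}
    - {"slide":[0.88,1,0],"spin":0}
    - {"slide":[0.88,1,0],"spin":0}
    - {"slide":[0.88,1,0],"spin":0}
    - {"slide":[0.88,1,0],"spin":0}
    - {"slide":[0.88,1,0],"spin":0}
    - {"slide":[0.4,0.5,0],"spin":-0.8}
    - {"slide":[0,0,0],"spin":-0.8}

```text
time_s: 2.1
tcp_pos: [0.4334, 0.0322, 0.196]
ee_rot: [[1.0, -0.015, -0.008], [-0.015, -1.0, -0.013], [-0.008, 0.013, -1.0]]
wrist_force: [-0.6, 1.0, -0.0]
gripper_width: 1.002
```

```bash
cat > go.py <<'E'
import sys,numpy as np
from station import sense
def go(x,y,z,yaw=None):
    s=sense();R=np.array(s["ee_rot"]);d=np.array([x,y,z])-s["tcp_pos"]
    cy=np.degrees(np.arctan2(R[1,0],R[0,0]))
    print("t",round(s["time_s"],2),"tcp",np.round(s["tcp_pos"],4),"xyaw",round(cy,2),"tilt",np.round(R[:2,2],4),"units",np.round(R.T@d/.025,2),"spin",None if yaw is None else round(-(yaw-cy)/8,2),"F",np.round(s["wrist_force"],1),"w",s["gripper_width"])
if __name__=="__main__":go(*map(float,sys.argv[1:]))
E
python3 go.py .4557 -.0016 .17 5
```

```text
t 2.1 tcp [0.4334 0.0322 0.196 ] xyaw -0.89 tilt [-0.0078 -0.0132] units [0.92 1.33 1.05] spin -0.74 F [-0.6  1.  -0. ] w 1.0016750182458873
```

Emit:
servo_tool:
  deltas:
    - {"slide":[0.45,0.65,0],"spin":-0.37}
    - {"slide":[0.45,0.65,0],"spin":-0.37}
    - {"slide":[0,0,0],"spin":0}
    - {"slide":[0,0,0],"spin":0}

```text
time_s: 2.5
tcp_pos: [0.4555, -0.0022, 0.1947]
ee_rot: [[0.996, 0.09, -0.012], [0.09, -0.996, -0.013], [-0.013, 0.012, -1.0]]
wrist_force: [0.1, 0.5, 0.1]
gripper_width: 0.998
```

```bash
python3 go.py .4557 -.0016 .101 5;python3 - <<'E'
from station import optics
import cv2
for n,(x,y,w,h) in(("top",(200,190,180,140)),("scene",(200,130,190,180))):
    f=optics.capture(n)["frame"][y:y+h,x:x+w,::-1];cv2.imwrite(f"pics/{n}1.png",cv2.resize(f,None,fx=3.2,fy=3.2,interpolation=cv2.INTER_CUBIC))
E
```

```text
t 2.5 tcp [ 0.4555 -0.0022  0.1947] xyaw 5.16 tilt [-0.0116 -0.0134] units [ 0.06 -0.07  3.75] spin 0.02 F [0.1 0.5 0.1] w 0.9982340894678611
```

View pics/scene1.png

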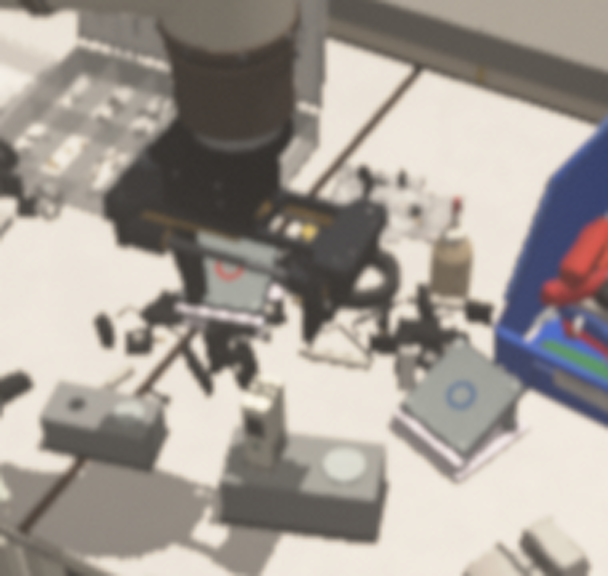

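View pics/top1.png

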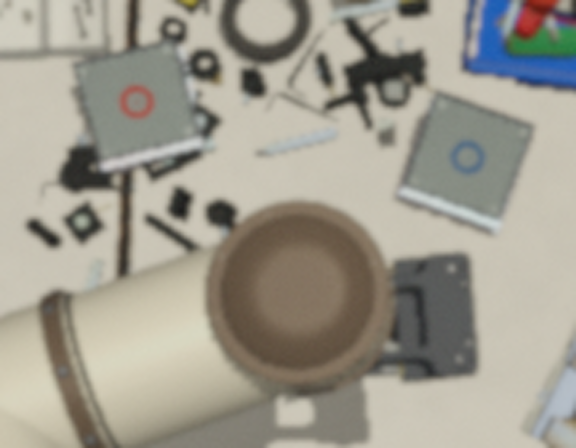

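Emit:
servo_tool:
  deltas:
    - {"slide":[0.03,-0.03,0.6],"spin":0}
    - {"slide":[0.03,0,0.6],"spin":0}
    - {"slide":[0,0,0.6],"spin":0}
    - {"slide":[0,0,0.6],"spin":0}
    - {"slide":[0,0,0.6],"spin":0}
    - {"slide":[0,0,0.5],"spin":0}
    - {"slide":[0,0,0.3],"spin":0}
    - {"slide":[0,0,0],"spin":0}

```text
time_s: 3.4
tcp_pos: [0.4542, 0.0029, 0.0983]
ee_rot: [[0.995, 0.096, -0.007], [0.096, -0.995, -0.011], [-0.008, 0.011, -1.0]]
wrist_force: [-0.1, -0.1, -0.6]
gripper_width: 1.0
```

```bash
python3 go.py .4557 -.0016 .101 5
```

```text
t 3.4 tcp [0.4542 0.0029 0.0983] xyaw 5.53 tilt [-0.0069 -0.0114] units [ 0.04  0.19 -0.1 ] spin 0.07 F [-0.1 -0.1 -0.6] w 1.0004136314024663
```

Emit:
servo_tool:
  deltas:
    - {"slide":[0.04,0.19,-0.1],"spin":0}
    - {"slide":[0,0,0],"spin":0}

```text
time_s: 3.6
tcp_pos: [0.4563, -0.0013, 0.102]
ee_rot: [[0.995, 0.098, -0.005], [0.098, -0.995, -0.011], [-0.006, 0.011, -1.0]]
wrist_force: [-0.1, -0.8, 0.3]
gripper_width: 1.004
```

Emit:
servo_tool:
  deltas:
    - {"slide":[0,0,0]}
    - {"slide":[0,0,0]}
    - {"slide":[0,0,0]}
    - {"slide":[0,0,0]}
    - {"slide":[0,0,0]}
    - {"slide":[0,0,0]}
    - {"slide":[0,0,0]}
    - {"slide":[0,0,0]}
  gripper: 255

```text
invalid input
```

```bash
python3 go.py .4557 -.0016 .101 5
```

```text
t 3.6 tcp [ 0.4563 -0.0013  0.102 ] xyaw 5.61 tilt [-0.0052 -0.0112] units [-0.03  0.01  0.04] spin 0.08 F [-0.1 -0.8  0.3] w 1.004015032956886
```

Emit:
servo_tool:
  deltas:
    - {"slide":[0,0,0],"spin":0}
    - {"slide":[0,0,0],"spin":0}
    - {"slide":[0,0,0],"spin":0}
    - {"slide":[0,0,0],"spin":0}
    - {"slide":[0,0,0],"spin":0}
    - {"slide":[0,0,0],"spin":0}
    - {"slide":[0,0,0],"spin":0}
    - {"slide":[0,0,0],"spin":0}
  gripper: 255

```text
time_s: 4.4
tcp_pos: [0.4575, -0.0013, 0.1038]
ee_rot: [[0.995, 0.097, -0.001], [0.097, -0.995, -0.01], [-0.002, 0.01, -1.0]]
wrist_force: [-0.4, 0.5, 0.6]
gripper_width: 0.355
```

```bash
python3 go.py .4557 -.0016 .101 5
```

```text
t 4.4 tcp [ 0.4575 -0.0013  0.1038] xyaw 5.57 tilt [-0.0015 -0.0099] units [-0.07  0.01  0.11] spin 0.07 F [-0.4  0.5  0.6] w 0.35533413036649436
```

Emit:
servo_tool:
  deltas:
    - {"slide":[0,0,0.02],"spin":0}
    - {"slide":[0,0,0.02],"spin":0}
    - {"slide":[0,0,0.02],"spin":0}
    - {"slide":[0,0,0.02],"spin":0}

```text
time_s: 4.8
tcp_pos: [0.4582, -0.0015, 0.1034]
ee_rot: [[0.995, 0.098, -0.0], [0.098, -0.995, -0.011], [-0.001, 0.011, -1.0]]
wrist_force: [-1.9, 0.1, 6.0]
gripper_width: 0.268
```

```bash
python3 go.py .4557 -.0016 .101 5
```

```text
t 4.8 tcp [ 0.4582 -0.0015  0.1034] xyaw 5.62 tilt [-0.0001 -0.0107] units [-0.1  -0.01  0.1 ] spin 0.08 F [-1.9  0.1  6. ] w 0.26794559126351786
```

Emit:
servo_tool:
  deltas:
    - {"slide":[0,0,-0.3],"spin":0}
    - {"slide":[0,0,-0.5],"spin":0}
    - {"slide":[0,0,-0.5],"spin":0}
    - {"slide":[0,0,-0.5],"spin":0}
    - {"slide":[0,0,-0.5],"spin":0}
    - {"slide":[0,0,-0.5],"spin":0}
    - {"slide":[0,0,-0.3],"spin":0}
    - {"slide":[0,0,0],"spin":0}
    - {"slide":[0,0,0],"spin":0}

```text
time_s: 5.7
tcp_pos: [0.4546, -0.0004, 0.1809]
ee_rot: [[0.995, 0.095, -0.008], [0.095, -0.995, -0.009], [-0.009, 0.008, -1.0]]
wrist_force: [0.0, -0.0, -1.7]
gripper_width: 0.268
```

```bash
python3 go.py .4794 -.0634 .165 5;python3 - <<'E'
from station import optics
import cv2
for n,(x,y,w,h) in(("scene",(200,130,190,180)),):
    f=optics.capture(n)["frame"][y:y+h,x:x+w,::-1];cv2.imwrite(f"pics/{n}2.png",cv2.resize(f,None,fx=3.2,fy=3.2,interpolation=cv2.INTER_CUBIC))
E
```

```text
t 5.7 tcp [ 4.546e-01 -4.000e-04  1.809e-01] xyaw 5.47 tilt [-0.0084 -0.0091] units [0.75 2.6  0.65] spin 0.06 F [ 0.  -0.  -1.7] w 0.2679975663753185
```

View pics/scene2.png

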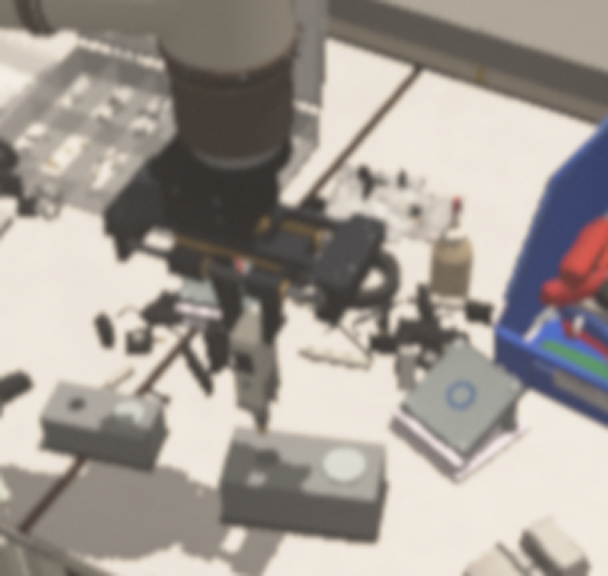

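Emit:
servo_tool:
  deltas:
    - {"slide":[0.2,0.6,0.05],"spin":0}
    - {"slide":[0.2,0.65,0.05],"spin":0}
    - {"slide":[0.2,0.65,0.05],"spin":0}
    - {"slide":[0.15,0.6,0.05],"spin":0}
    - {"slide":[0,0,0],"spin":0}
    - {"slide":[0,0,0],"spin":0}

```text
time_s: 6.35
tcp_pos: [0.4772, -0.0627, 0.1714]
ee_rot: [[0.995, 0.096, -0.017], [0.096, -0.995, -0.01], [-0.018, 0.008, -1.0]]
wrist_force: [0.0, -0.1, -1.6]
gripper_width: 0.271
```

```bash
python3 go.py .480 -.0635 .1424 5
```

```text
t 6.35 tcp [ 0.4772 -0.0627  0.1714] xyaw 5.5 tilt [-0.0174 -0.0097] units [0.13 0.03 1.16] spin 0.06 F [ 0.  -0.1 -1.6] w 0.27067433640324795
```

Emit:
servo_tool:
  deltas:
    - {"slide":[0.1,0.03,0.25],"spin":0}
    - {"slide":[0.05,0,0.25],"spin":0}
    - {"slide":[0,0,0.25],"spin":0}
    - {"slide":[0,0,0.15],"spin":0}
    - {"slide":[0,0,0.1],"spin":0}

```text
time_s: 6.85
tcp_pos: [0.4806, -0.0618, 0.1443]
ee_rot: [[0.995, 0.099, -0.017], [0.099, -0.995, -0.01], [-0.018, 0.008, -1.0]]
wrist_force: [0.3, -0.4, 1.5]
gripper_width: 0.27
```

```bash
python3 go.py .480 -.0635 .1424 5
```

```text
t 6.85 tcp [ 0.4806 -0.0618  0.1443] xyaw 5.67 tilt [-0.0174 -0.01  ] units [-0.03  0.06  0.08] spin 0.08 F [ 0.3 -0.4  1.5] w 0.2698730070327557
```

Emit:
servo_tool:
  deltas:
    - {"slide":[-0.03,0.06,0.07],"spin":0}
    - {"slide":[0,0,0.02],"spin":0}
    - {"slide":[0,0,0.01],"spin":0}
    - {"slide":[0,0,0.01],"spin":0}
    - {"slide":[0,0,0.01],"spin":0}

```text
time_s: 7.35
tcp_pos: [0.4812, -0.0626, 0.1429]
ee_rot: [[0.995, 0.1, -0.013], [0.099, -0.995, -0.009], [-0.014, 0.007, -1.0]]
wrist_force: [-0.9, 1.6, 2.1]
gripper_width: 0.268
```

```bash
python3 go.py .480 -.0635 .1424 5;python3 - <<'E'
from station import optics
import cv2
for n,(x,y,w,h) in(("scene",(240,170,130,130)),):
    f=optics.capture(n)["frame"][y:y+h,x:x+w,::-1];cv2.imwrite(f"pics/{n}3.png",cv2.resize(f,None,fx=4.5,fy=4.5,interpolation=cv2.INTER_CUBIC))
E
```

```text
t 7.35 tcp [ 0.4812 -0.0626  0.1429] xyaw 5.71 tilt [-0.0134 -0.0087] units [-0.05  0.03  0.02] spin 0.09 F [-0.9  1.6  2.1] w 0.26770762581711866
```

View pics/scene3.png

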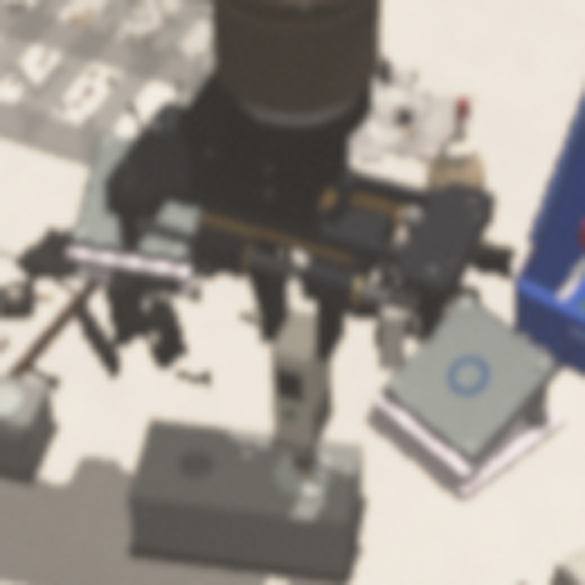

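Emit:
servo_tool:
  deltas:
    - {"slide":[-0.03,0,0.01],"spin":0}
    - {"slide":[0,0,0.01],"spin":0}
    - {"slide":[-0.01,0,0.01],"spin":0}
    - {"slide":[0,0,0.01],"spin":0}
    - {"slide":[-0.01,0,0.01],"spin":0}
    - {"slide":[0,0,0.01],"spin":0}
    - {"slide":[-0.01,0,0.01],"spin":0}
    - {"slide":[0,0,0.01],"spin":0}

```text
time_s: 8.2
tcp_pos: [0.4804, -0.0627, 0.1414]
ee_rot: [[0.995, 0.1, -0.011], [0.1, -0.995, -0.009], [-0.012, 0.007, -1.0]]
wrist_force: [-1.0, 1.0, 2.9]
gripper_width: 0.269
```

```bash
python3 go.py .480 -.0635 .1424 5
```

```text
t 8.2 tcp [ 0.4804 -0.0627  0.1414] xyaw 5.72 tilt [-0.0111 -0.0085] units [-0.02  0.03 -0.04] spin 0.09 F [-1.   1.   2.9] w 0.26932203759331974
```

Emit:
servo_tool:
  deltas:
    - {"slide":[0,0,-0.4],"spin":0}
    - {"slide":[0,0,-0.6],"spin":0}
    - {"slide":[0,0,-0.6],"spin":0}
    - {"slide":[0,0,-0.5],"spin":0}
    - {"slide":[0.4,-0.7,0],"spin":-0.3}
    - {"slide":[0.4,-0.7,0],"spin":-0.3}
    - {"slide":[0.4,-0.7,0],"spin":-0.3}
    - {"slide":[0.2,-0.4,0],"spin":-0.3}
    - {"slide":[0,0,0],"spin":-0.2}
    - {"slide":[0,0,0],"spin":0}

```text
time_s: 9.2
tcp_pos: [0.5018, 0.0042, 0.1931]
ee_rot: [[0.955, 0.297, -0.023], [0.297, -0.955, -0.012], [-0.026, 0.004, -1.0]]
wrist_force: [0.4, 0.7, -2.0]
gripper_width: 0.267
```

```bash
python3 go.py .507 .010 .1135 17
```

```text
t 9.2 tcp [0.5018 0.0042 0.1931] xyaw 17.26 tilt [-0.0231 -0.0118] units [ 0.35 -0.17  3.18] spin 0.03 F [ 0.4  0.7 -2. ] w 0.2668132757277713
```

Emit:
servo_tool:
  deltas:
    - {"slide":[0.3,-0.15,0],"spin":0}
    - {"slide":[0,0,0.6],"spin":0}
    - {"slide":[0,0,0.6],"spin":0}
    - {"slide":[0,0,0.6],"spin":0}
    - {"slide":[0,0,0.6],"spin":0}
    - {"slide":[0,0,0.5],"spin":0}
    - {"slide":[0,0,0.2],"spin":0}
    - {"slide":[0,0,0],"spin":0}

```text
time_s: 10.0
tcp_pos: [0.508, 0.0064, 0.1136]
ee_rot: [[0.957, 0.29, -0.021], [0.289, -0.957, -0.012], [-0.024, 0.006, -1.0]]
wrist_force: [0.1, 0.2, -2.1]
gripper_width: 0.272
```

```bash
python3 go.py .507 .010 .1135 17;python3 - <<'E'
from station import optics
import cv2
for n,(x,y,w,h) in(("scene",(240,170,130,130)),):
    f=optics.capture(n)["frame"][y:y+h,x:x+w,::-1];cv2.imwrite(f"pics/{n}4.png",cv2.resize(f,None,fx=4.5,fy=4.5,interpolation=cv2.INTER_CUBIC))
E
```

```text
t 10.0 tcp [0.508  0.0064 0.1136] xyaw 16.83 tilt [-0.0212 -0.0124] units [ 0.   -0.15  0.  ] spin -0.02 F [ 0.1  0.2 -2.1] w 0.27244268479062145
```

View pics/scene4.png

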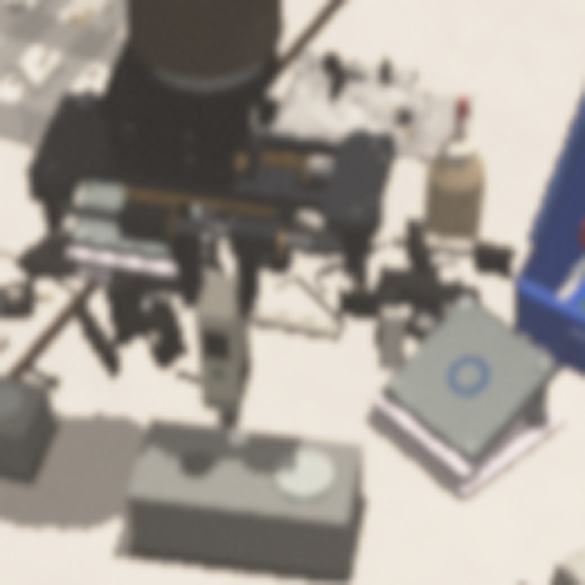

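Emit:
servo_tool:
  deltas:
    - {"slide":[-0.2,0,0],"spin":0}
    - {"slide":[-0.2,0,0],"spin":0}
    - {"slide":[-0.2,0,0],"spin":0}
    - {"slide":[-0.2,0,0],"spin":0}
    - {"slide":[-0.2,0,0],"spin":0}

```text
time_s: 10.55
tcp_pos: [0.4871, -0.0001, 0.1177]
ee_rot: [[0.957, 0.29, -0.009], [0.29, -0.957, -0.009], [-0.011, 0.006, -1.0]]
wrist_force: [2.8, 0.6, -3.6]
gripper_width: 0.271
```

```bash
python3 go.py .507 .010 .1135 17
```

```text
t 10.55 tcp [ 4.871e-01 -1.000e-04  1.177e-01] xyaw 16.86 tilt [-0.0089 -0.0091] units [ 0.88 -0.16  0.16] spin -0.02 F [ 2.8  0.6 -3.6] w 0.2707133722666059
```

Emit:
servo_tool:
  deltas:
    - {"slide":[-0.2,0,0.06],"spin":0}
    - {"slide":[-0.2,0,0.06],"spin":0}
    - {"slide":[-0.2,0,0.06],"spin":0}
    - {"slide":[-0.2,0,0.06],"spin":0}

```text
time_s: 10.95
tcp_pos: [0.4707, -0.0054, 0.1147]
ee_rot: [[0.956, 0.292, 0.002], [0.292, -0.956, -0.007], [0.0, 0.007, -1.0]]
wrist_force: [2.2, -0.1, 1.2]
gripper_width: 0.267
```

```bash
python3 go.py .507 .010 .1135 17;python3 - <<'E'
from station import optics
import cv2
for n,(x,y,w,h) in(("scene",(240,170,130,130)),):
    f=optics.capture(n)["frame"][y:y+h,x:x+w,::-1];cv2.imwrite(f"pics/{n}5.png",cv2.resize(f,None,fx=4.5,fy=4.5,interpolation=cv2.INTER_CUBIC))
E
```

```text
t 10.95 tcp [ 0.4707 -0.0054  0.1147] xyaw 16.97 tilt [ 0.0023 -0.0071] units [ 1.57 -0.17  0.05] spin -0.0 F [ 2.2 -0.1  1.2] w 0.26692981139035193
```

View pics/scene5.png

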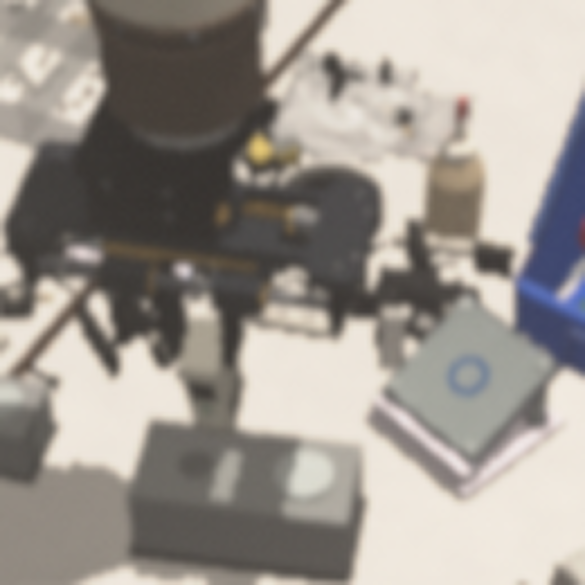

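Emit:
servo_tool:
  deltas:
    - {"slide":[-0.2,0,0],"spin":0}
    - {"slide":[-0.2,0,0],"spin":0}
    - {"slide":[0.2,0,0],"spin":0}
    - {"slide":[0.4,0,0],"spin":0}
    - {"slide":[0.5,0,-0.5],"spin":0}
    - {"slide":[0.5,0,-1],"spin":0}
    - {"slide":[0.5,0,-1],"spin":0}
    - {"slide":[0,0,-0.5],"spin":0}
    - {"slide":[0,0,0],"spin":0}

```text
time_s: 11.9
tcp_pos: [0.5042, 0.0053, 0.1843]
ee_rot: [[0.957, 0.289, -0.029], [0.289, -0.957, -0.015], [-0.032, 0.006, -0.999]]
wrist_force: [-0.6, 0.4, -2.0]
gripper_width: 0.264
```

```bash
python3 go.py .507 .010 .1135 17;python3 - <<'E'
from station import optics
import cv2,pickle
for n,(x,y,w,h) in(("scene",(240,150,130,130)),):
    c=optics.capture(n);pickle.dump(c,open("s6.pkl","wb"));f=c["frame"][y:y+h,x:x+w,::-1];cv2.imwrite(f"pics/{n}6.png",cv2.resize(f,None,fx=4.5,fy=4.5,interpolation=cv2.INTER_CUBIC))
E
```

```text
t 11.9 tcp [0.5042 0.0053 0.1843] xyaw 16.78 tilt [-0.0293 -0.0148] units [ 0.25 -0.16  2.82] spin -0.03 F [-0.6  0.4 -2. ] w 0.26396194861103056
```

View pics/scene6.png

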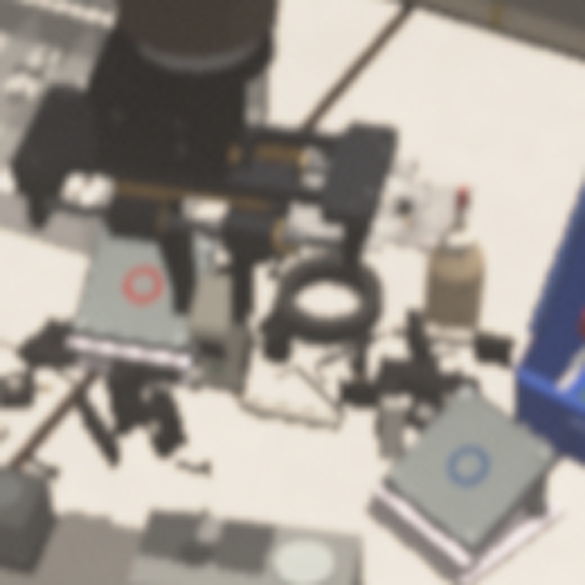

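Run:
```python
from h import *
c=pickle.load(open("s6.pkl","rb"));f=c["frame"][190:250,265:315,::-1]
f=cv2.resize(f,None,fx=12,fy=10,interpolation=cv2.INTER_LANCZOS4);f=cv2.convertScaleAbs(f,alpha=1.3,beta=-10);f=cv2.resize(f,(600,720)) if 0 else cv2.resize(f,(500,600))
cv2.imwrite("pics/z6.png",f)
```

```text
(no output)
```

View pics/z6.png

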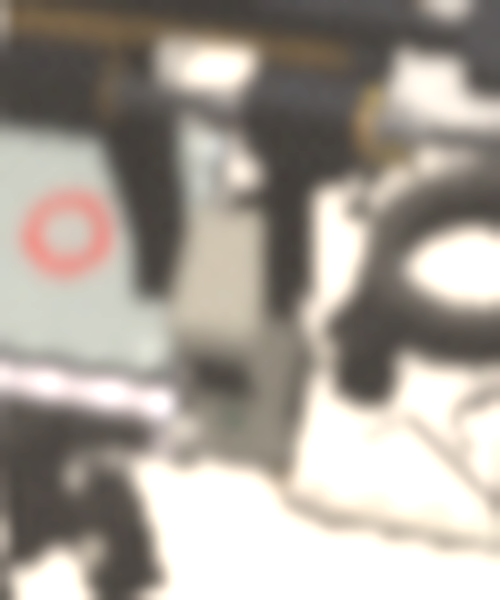

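```bash
cat > tilt.py <<'E'
from h import *
def plane(c,uv,g,n):
    e,d=ray(c,uv);return e+d*((g-e)@n)/(d@n)
def rep(c,tcp,R,pts):
    R=np.array(R);g=np.array(tcp)-.0187*R[:,2];n=R[:,1];hx=R[:,0]*[1,1,0];hx/=np.linalg.norm(hx)
    out=[]
    for uv in pts:
        p=plane(c,uv,g,n)-g;out.append([p@hx,p[2]]);print(uv,"along x, z rel grip mm",np.round(np.array(out[-1])*1e3,1))
    return np.array(out)
E
python3 - <<'E'
from tilt import *
from station import sense
s=sense();c=pickle.load(open("s6.pkl","rb"))
q=rep(c,s["tcp_pos"],s["ee_rot"],[(265+x/10-.5,190+y/10-.5) for x,y in((222,337),(220,455),(231,207))])
d=q[0]-q[1];print("face len",np.hypot(*d)*1e3,"tilt toward -x",np.degrees(np.arctan2(-d[0],d[1])))
d=q[2]-q[0];print("top len",np.hypot(*d)*1e3,"tilt",np.degrees(np.arctan2(d[1],d[0])))
E
```

```text
(286.7, 223.2) along x, z rel grip mm [-8.   3.8]
(286.5, 235.0) along x, z rel grip mm [-16.9 -29.6]
(287.6, 210.2) along x, z rel grip mm [ 7.3 34.1]
face len 34.63782350648296 tilt toward -x -14.927942531667203
top len 33.903887650215495 tilt 63.27236057257352
```

```bash
cat >> tilt.py <<'E'
def pred(c,tcp,R,th,L=.064,ox=-.0025):
    R=np.array(R);g=np.array(tcp)-.0187*R[:,2];y=np.r_[R[:2,1],0];y/=np.linalg.norm(y);x=np.cross([0,0,1],y)
    x=R[:,0]*[1,1,0];x/=np.linalg.norm(x);t=np.radians(th);uz=-x*np.sin(t)+np.array([0,0,1])*np.cos(t);ux=x*np.cos(t)+np.array([0,0,1])*np.sin(t)
    o=g+ox*ux-L*uz
    f=lambda a,b:np.round(proj(c,o+a*ux+b*uz),1)
    return dict(backtop=f(.018,.084),fronttop=f(-.018,.084),frontbot=f(-.018,0),noseend=f(0,-.026),tip=f(0,-.042))
E
python3 - <<'E'
from tilt import *
from station import sense
s=sense();c=pickle.load(open("s6.pkl","rb"))
for t in (0,15,20,25,30): print(t,pred(c,s["tcp_pos"],s["ee_rot"],t))
E
```

```text
0 {'backtop': array([288.7, 212.1]), 'fronttop': array([285.2, 222.1]), 'frontbot': array([286.7, 245.1]), 'noseend': array([288.8, 246.8]), 'tip': array([289.1, 250.8])}
15 {'backtop': array([288.1, 212.7]), 'fronttop': array([284.8, 225.1]), 'frontbot': array([288.4, 241.1]), 'noseend': array([290.9, 239.8]), 'tip': array([291.5, 242.5])}
20 {'backtop': array([287.9, 213. ]), 'fronttop': array([284.7, 226.1]), 'frontbot': array([288.9, 239.5]), 'noseend': array([291.5, 237.2]), 'tip': array([292.2, 239.5])}
25 {'backtop': array([287.7, 213.4]), 'fronttop': array([284.7, 227. ]), 'frontbot': array([289.4, 237.8]), 'noseend': array([292.1, 234.5]), 'tip': array([292.9, 236.4])}
30 {'backtop': array([287.5, 213.9]), 'fronttop': array([284.7, 227.9]), 'frontbot': array([290. , 235.9]), 'noseend': array([292.7, 231.8]), 'tip': array([293.6, 233.2])}
```

Run:
```python
from tilt import *
from station import sense,optics
c=pickle.load(open("s6.pkl","rb"))
# scene4 check
R=[[0.957,0.29,-0.021],[0.289,-0.957,-0.012],[-0.024,0.006,-1.0]]
p=pred(c,[.508,.0064,.1136],R,-1.2);print({k:np.round((v-[240,170]+.5)*4.5-.5) for k,v in p.items()})
s=sense();c=optics.capture("scene");s2=sense();pickle.dump((c,s2),open("s7.pkl","wb"));print(s["tcp_pos"],s2["tcp_pos"],s["joint_velocities"])
f=cv2.resize(c["frame"][190:250,265:315,::-1],None,fx=10,fy=10,interpolation=cv2.INTER_LANCZOS4)
cv2.imwrite("pics/z7.png",f)
for L in(.064,.058):
  for t in (15,20,25,30): print(L,t,pred(c,s["tcp_pos"],s["ee_rot"],t,L))
```

```text
{'backtop': array([228., 273.]), 'fronttop': array([213., 316.]), 'frontbot': array([219., 414.]), 'noseend': array([227., 420.]), 'tip': array([228., 437.])}
[0.50365241 0.00529458 0.18324546] [0.5028288  0.00514523 0.18248889] [ 0.00298319  0.28899445 -2.46055034 -0.57592988  0.88766094 -0.05933871]
0.064 15 {'backtop': array([288.1, 212.7]), 'fronttop': array([284.8, 225.1]), 'frontbot': array([288.4, 241.1]), 'noseend': array([290.9, 239.8]), 'tip': array([291.5, 242.5])}
0.064 20 {'backtop': array([287.9, 213. ]), 'fronttop': array([284.7, 226.1]), 'frontbot': array([288.9, 239.5]), 'noseend': array([291.5, 237.2]), 'tip': array([292.2, 239.5])}
0.064 25 {'backtop': array([287.7, 213.4]), 'fronttop': array([284.7, 227. ]), 'frontbot': array([289.4, 237.8]), 'noseend': array([292.1, 234.5]), 'tip': array([292.9, 236.4])}
0.064 30 {'backtop': array([287.5, 213.9]), 'fronttop': array([284.7, 227.9]), 'frontbot': array([290. , 235.9]), 'noseend': array([292.7, 231.8]), 'tip': array([293.6, 233.2])}
0.058 15 {'backtop': array([287.9, 211.4]), 'fronttop': array([284.5, 223.9]), 'frontbot': array([288.1, 240. ]), 'noseend': array([290.7, 238.7]), 'tip': array([291.3, 241.5])}
0.058 20 {'backtop': array([287.6, 211.9]), 'fronttop': array([284.4, 225.1]), 'frontbot': array([288.6, 238.6]), 'noseend': array([291.3, 236.3]), 'tip': array([292. , 238.6])}
0.058 25 {'backtop': array([287.3, 212.6]), 'fronttop': array([284.3, 226.2]), 'frontbot': array([289.1, 237. ]), 'noseend': array([291.8, 233.8]), 'tip': array([292.6, 235.7])}
0.058 30 {'backtop': array([287.1, 213.2]), 'fronttop': array([284.3, 227.3]), 'frontbot': array([289.6, 235.4]), 'noseend': array([292.4, 231.2]), 'tip': array([293.3, 232.7])}
```

View pics/z7.png

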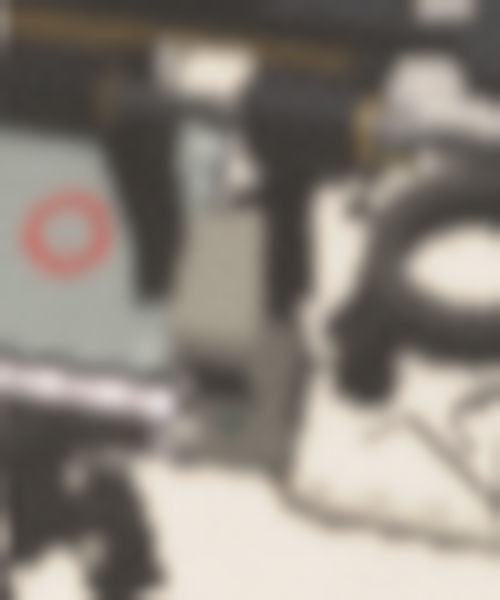

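Emit:
servo_tool:
  deltas:
    - {"slide":[0,0,-0.1],"spin":0.9}
    - {"slide":[0,0,0],"spin":1}
    - {"slide":[0,0,0],"spin":1}
    - {"slide":[0,0,0],"spin":1}
    - {"slide":[0,0,0],"spin":1}
    - {"slide":[0,0,0],"spin":1}
    - {"slide":[0,0,0],"spin":1}
    - {"slide":[0,0,0],"spin":1}
    - {"slide":[0,0,0],"spin":1}
    - {"slide":[0,0,0],"spin":0}

```text
time_s: 13.0
tcp_pos: [0.4891, 0.002, 0.1688]
ee_rot: [[0.536, -0.841, -0.072], [-0.844, -0.536, -0.023], [-0.019, 0.073, -0.997]]
wrist_force: [-0.2, 0.1, -1.2]
gripper_width: 0.266
```

```bash
python3 go.py .507 .010 .1135 17;python3 - <<'E'
from tilt import *
from station import sense,optics
c=optics.capture("scene");s=sense();pickle.dump((c,s),open("s8.pkl","wb"))
f=cv2.resize(c["frame"][190:260,255:325,::-1],None,fx=8.5,fy=8.5,interpolation=cv2.INTER_CUBIC)
cv2.imwrite("pics/z8.png",f)
for t in (15,20,25,30): print(t,{k:np.round((v-[255,190]+.5)*8.5-.5) for k,v in pred(c,s["tcp_pos"],s["ee_rot"],t).items()})
E
```

```text
t 13.0 tcp [0.4891 0.002  0.1688] xyaw -57.56 tilt [-0.0716 -0.0228] units [ 0.16 -0.94  2.15] spin -9.32 F [-0.2  0.1 -1.2] w 0.26583307148920315
15 {'backtop': array([298., 287.]), 'fronttop': array([180., 315.]), 'frontbot': array([267., 496.]), 'noseend': array([347., 536.]), 'tip': array([362., 567.])}
20 {'backtop': array([290., 285.]), 'fronttop': array([176., 321.]), 'frontbot': array([286., 495.]), 'noseend': array([372., 530.]), 'tip': array([390., 560.])}
25 {'backtop': array([283., 284.]), 'fronttop': array([174., 327.]), 'frontbot': array([305., 493.]), 'noseend': array([395., 522.]), 'tip': array([418., 552.])}
30 {'backtop': array([275., 283.]), 'fronttop': array([171., 332.]), 'frontbot': array([323., 490.]), 'noseend': array([418., 515.]), 'tip': array([444., 542.])}
```

View pics/z8.png

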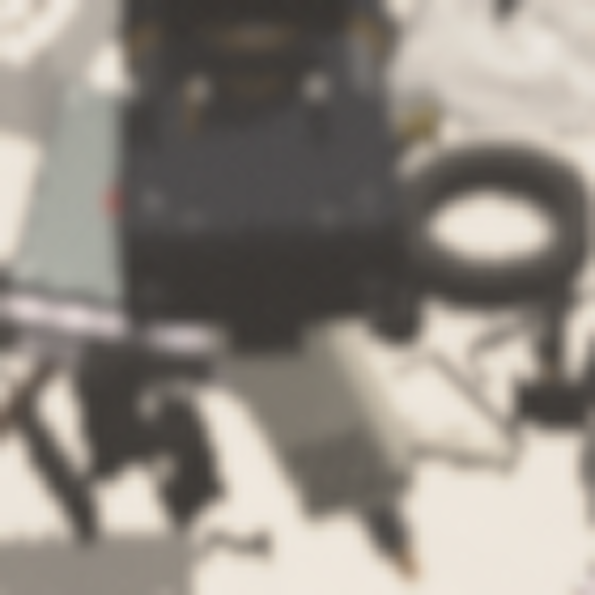

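```bash
cat > meas.py <<'E'
from tilt import *
def intool(c,s,uv):
    R=np.array(s["ee_rot"]);g=np.array(s["tcp_pos"])-.0187*R[:,2]
    p=plane(c,uv,g,R[:,1])-g; return (R.T@p)*1e3   # x,y,z tool frame rel grip, mm
E
python3 - <<'E'
from meas import *
c,s=pickle.load(open("s8.pkl","rb"))
P={}
for k,(x,y) in dict(tip=(408,576),nosetop=(375,505),frontbot=(305,516),).items():
    P[k]=intool(c,s,(255+(x+.5)/8.5-.5,190+(y+.5)/8.5-.5));print(k,np.round(P[k],1))
# front face edge line: visible left edge
for x,y in((232,385),(300,505)): print(np.round(intool(c,s,(255+(x+.5)/8.5-.5,190+(y+.5)/8.5-.5)),1))
t=P["tip"]
for th in(18,20,22,24,26,28):
    a=np.radians(th);u=np.array([np.sin(a),0,np.cos(a)]);xx=np.array([np.cos(a),0,-np.sin(a)])
    print(th,"tip along/perp",np.round([t@u,t@xx],1),"frontbot",np.round([P["frontbot"]@u,P["frontbot"]@xx],1))
E
```

```text
tip [41.1  0.  99.4]
nosetop [31.   0.  67.9]
frontbot [ 9.5  0.  71.4]
[-11.    0.   15.8]
[ 8.1  0.  66.6]
18 tip along/perp [107.2   8.3] frontbot [ 70.8 -13. ]
20 tip along/perp [107.5   4.6] frontbot [ 70.3 -15.5]
22 tip along/perp [107.6   0.8] frontbot [ 69.8 -17.9]
24 tip along/perp [107.5  -2.9] frontbot [ 69.1 -20.4]
26 tip along/perp [107.4  -6.7] frontbot [ 68.3 -22.8]
28 tip along/perp [107.1 -10.4] frontbot [ 67.5 -25.1]
```

```bash
python3 go.py .4775 -.0873 .172 -60
```

```text
t 13.05 tcp [0.489  0.002  0.1687] xyaw -57.43 tilt [-0.0718 -0.0228] units [ 2.76  2.32 -0.02] spin 0.32 F [ 0.1  0.3 -1.3] w 0.2666868049958923
```

Emit:
servo_tool:
  deltas:
    - {"slide":[0.55,0.46,-0.1],"spin":0}
    - {"slide":[0.55,0.46,0],"spin":0}
    - {"slide":[0.55,0.46,0],"spin":0}
    - {"slide":[0.55,0.46,0],"spin":0}
    - {"slide":[0.5,0.46,0],"spin":0}
    - {"slide":[0,0,0],"spin":0}

```text
time_s: 13.65
tcp_pos: [0.4742, -0.0886, 0.17]
ee_rot: [[0.555, -0.828, -0.082], [-0.831, -0.556, -0.024], [-0.026, 0.081, -0.996]]
wrist_force: [1.0, -0.8, -1.6]
gripper_width: 0.267
```

```bash
python3 go.py .4775 -.0873 .1168 -60
```

```text
t 13.65 tcp [ 0.4742 -0.0886  0.17  ] xyaw -56.24 tilt [-0.0817 -0.0239] units [ 0.08 -0.31  2.11] spin 0.47 F [ 1.  -0.8 -1.6] w 0.26669865906926604
```

Emit:
servo_tool:
  deltas:
    - {"slide":[0.08,-0.2,0.5],"spin":0}
    - {"slide":[0,-0.1,0.5],"spin":0}
    - {"slide":[0,0,0.5],"spin":0}
    - {"slide":[0,0,0.4],"spin":0}
    - {"slide":[0,0,0.1],"spin":0}
    - {"slide":[0,0,0],"spin":0}

```text
time_s: 14.25
tcp_pos: [0.4771, -0.0849, 0.1127]
ee_rot: [[0.563, -0.822, -0.086], [-0.826, -0.563, -0.023], [-0.029, 0.084, -0.996]]
wrist_force: [0.1, 0.2, -1.3]
gripper_width: 0.273
```

```bash
python3 go.py .4775 -.0873 .1168 -60
python3 - <<'E'
from tilt import *
from station import sense,optics
c=optics.capture("scene");s=sense();pickle.dump((c,s),open("s9.pkl","wb"))
f=cv2.resize(c["frame"][210:300,260:350,::-1],None,fx=6.6,fy=6.6,interpolation=cv2.INTER_CUBIC)
cv2.imwrite("pics/z9.png",f)
E
```

```text
t 14.25 tcp [ 0.4771 -0.0849  0.1127] xyaw -55.75 tilt [-0.086  -0.0234] units [ 0.08  0.06 -0.16] spin 0.53 F [ 0.1  0.2 -1.3] w 0.27263139547884013
```

View pics/z9.png

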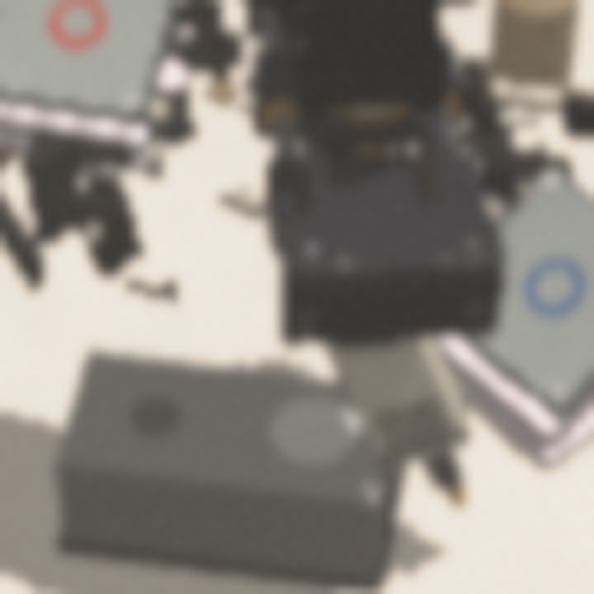

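Emit:
servo_tool:
  deltas:
    - {"slide":[0,0,-0.14],"spin":0}
    - {"slide":[-0.2,0,0],"spin":0}
    - {"slide":[-0.2,0,0.02],"spin":0}
    - {"slide":[-0.2,0,0.02],"spin":0}
    - {"slide":[-0.2,0,0.02],"spin":0}

```text
time_s: 14.8
tcp_pos: [0.4674, -0.0673, 0.1178]
ee_rot: [[0.563, -0.823, -0.08], [-0.826, -0.563, -0.023], [-0.026, 0.079, -0.997]]
wrist_force: [0.9, -3.9, -2.1]
gripper_width: 0.265
```

```bash
python3 go.py .4775 -.0873 .1168 -60
python3 - <<'E'
from tilt import *
from station import sense,optics
c=optics.capture("scene");s=sense();pickle.dump((c,s),open("s10.pkl","wb"))
f=cv2.resize(c["frame"][210:300,260:350,::-1],None,fx=6.6,fy=6.6,interpolation=cv2.INTER_CUBIC)
cv2.imwrite("pics/z10.png",f)
E
```

```text
t 14.8 tcp [ 0.4674 -0.0673  0.1178] xyaw -55.72 tilt [-0.0802 -0.0234] units [0.89 0.12 0.03] spin 0.54 F [ 0.9 -3.9 -2.1] w 0.2654464002873466
```

View pics/z10.png

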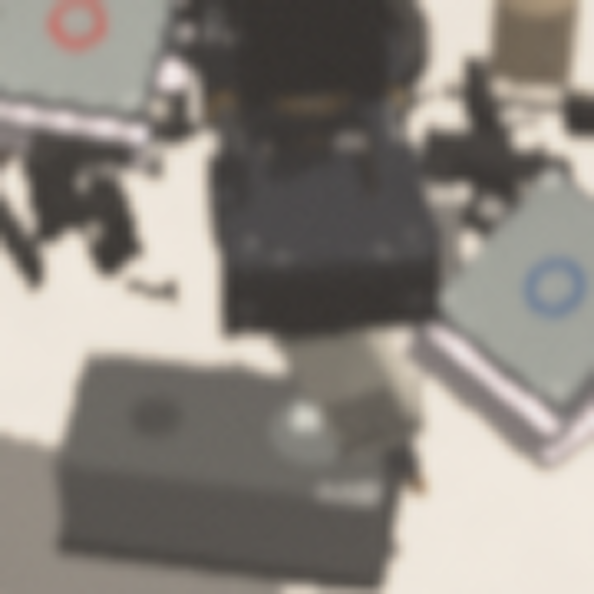

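Run:
```python
from meas import *
for f,(x,y) in(("s9.pkl",(461,497)),("s10.pkl",(421,489))):
    c,s=pickle.load(open(f,"rb"));p=intool(c,s,(260+(x+.5)/6.6-.5,210+(y+.5)/6.6-.5));print(np.round(p,1),np.hypot(p[0],p[2]),np.degrees(np.arctan2(p[0],p[2])))
```

```text
[42.5  0.  96.4] 105.31800006225613 23.782495404114623
[46.5  0.  96.7] 107.32972460139389 25.699130466444252
```

Emit:
servo_tool:
  deltas:
    - {"slide":[-0.2,0,0],"spin":0}
    - {"slide":[-0.2,0,0],"spin":0}
    - {"slide":[0.3,0,0],"spin":0}
    - {"slide":[0.4,0,-0.2],"spin":0}
    - {"slide":[0.4,0,-0.5],"spin":0}
    - {"slide":[0.2,0,-0.6],"spin":0}
    - {"slide":[0,0,-0.6],"spin":0}
    - {"slide":[0,0,-0.3],"spin":0}
    - {"slide":[0,0,0],"spin":0}
    - {"slide":[0,0,0],"spin":0}

```text
time_s: 15.85
tcp_pos: [0.4854, -0.0864, 0.1736]
ee_rot: [[0.561, -0.823, -0.084], [-0.827, -0.562, -0.021], [-0.03, 0.081, -0.996]]
wrist_force: [-0.5, -0.2, -1.2]
gripper_width: 0.271
```

```bash
python3 go.py .4775 -.0873 .1168 -60
python3 - <<'E'
from tilt import *
from station import sense,optics
c=optics.capture("scene");s=sense();pickle.dump((c,s),open("s11.pkl","wb"))
f=cv2.resize(c["frame"][210:280,270:340,::-1],None,fx=8.5,fy=8.5,interpolation=cv2.INTER_CUBIC)
cv2.imwrite("pics/z11.png",f)
E
```

```text
t 15.85 tcp [ 0.4854 -0.0864  0.1736] xyaw -55.83 tilt [-0.0836 -0.0209] units [-0.08  0.1   2.29] spin 0.52 F [-0.5 -0.2 -1.2] w 0.2705688405122382
```

View pics/z11.png

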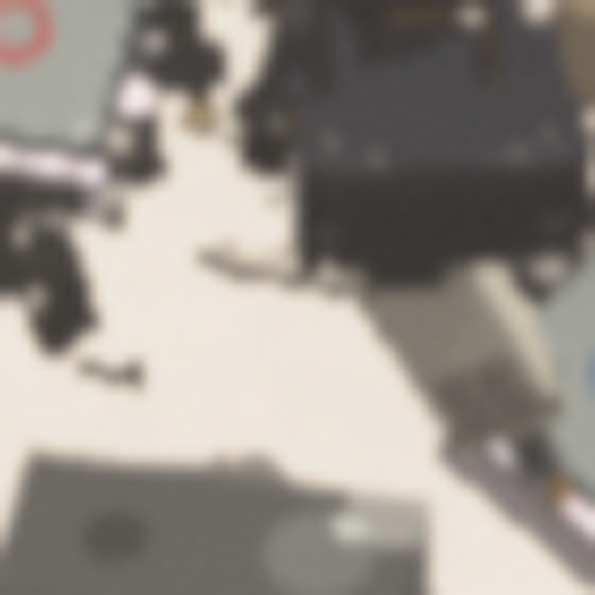

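Run:
```python
from meas import *
c,s=pickle.load(open("s11.pkl","rb"))
q=lambda x,y:intool(c,s,(270+(x+.5)/8.5-.5,210+(y+.5)/8.5-.5))
t=q(561,494);print("tip",t.round(1),np.hypot(t[0],t[2]),np.degrees(np.arctan2(t[0],t[2])))
a,b=q(372,305),q(445,430);d=b-a;print("edge",a.round(1),b.round(1),np.degrees(np.arctan2(d[0],d[2])))
a=q(518,430);d=t-a;print("nose",a.round(1),np.degrees(np.arctan2(d[0],d[2])))
a,b=q(450,435),q(553,405);d=b-a;print("bottom",np.degrees(np.arctan2(-d[2],d[0])),np.linalg.norm(d))
print("tool pitch: R[2,0]",np.degrees(np.arcsin(s["ee_rot"][2][0])))
```

```text
tip [51.8 -0.  93.6] 106.98976203630994 28.929756936872185
edge [-7.5 -0.  10.5] [15.3 -0.  63.3] 23.41185710749627
nose [37.3 -0.  65. ] 26.75526713638979
bottom 18.52021887651293 32.10610313872222
tool pitch: R[2,0] -1.7039340800483735
```

Emit:
servo_tool:
  deltas:
    - {"slide":[-0.7,0,-0.2],"spin":0}
    - {"slide":[-0.9,0,-0.2],"spin":-0.9}
    - {"slide":[-0.9,0,0],"spin":-1}
    - {"slide":[-0.5,-0.3,0],"spin":-1}
    - {"slide":[0,-0.5,0],"spin":-1}
    - {"slide":[0,-0.5,0],"spin":-1}
    - {"slide":[0,-0.5,0],"spin":-1}
    - {"slide":[0,0,0],"spin":-1}
    - {"slide":[0,0,0],"spin":-1}
    - {"slide":[0,0,0],"spin":-0.9}

```text
time_s: 16.9
tcp_pos: [0.4515, 0.0151, 0.1764]
ee_rot: [[0.948, 0.302, -0.1], [0.301, -0.953, -0.023], [-0.103, -0.008, -0.995]]
wrist_force: [-0.1, -0.7, -0.8]
gripper_width: 0.273
```

```bash
cat > red.py <<'E'
import sys,numpy as np
from station import sense
def red(press,tx=.0518,tz=.0936,yaw=15.,phi=26.,spot=(.6437,.1543,.0458)):
    s=sense();R=np.array(s["ee_rot"]);y=np.radians(yaw);a=np.radians(25)
    n=np.array([-np.sin(a)*np.cos(y),-np.sin(a)*np.sin(y),np.cos(a)])
    tip=np.array(s["tcp_pos"])+R@np.array([tx,0,tz-.0187])
    p=np.radians(phi);ax=R@np.array([-np.sin(p),0,-np.cos(p)])
    cy=np.degrees(np.arctan2(R[1,0],R[0,0]))
    d=np.array(spot)-press*n-tip
    print("t",round(s["time_s"],2),"tcp",np.round(s["tcp_pos"],4),"xyaw",round(cy,2),"tilt",np.round(R[:2,2],3),"tip(out)",np.round(tip,4),"height above panel mm",round((tip-spot)@n*1e3,1),"axis err deg",round(np.degrees(np.arccos(ax@n)),1),"units",np.round(R.T@d/.025,2),"spin",round(-(yaw-cy)/8,2),"F",np.round(s["wrist_force"],1))
if __name__=="__main__":red(float(sys.argv[1]))
E
python3 red.py -.04
```

```text
t 16.9 tcp [0.4515 0.0151 0.1764] xyaw 17.6 tilt [-0.1   -0.023] tip(out) [0.4931 0.0289 0.0965] height above panel mm 121.2 axis err deg 5.1 units [ 6.61 -2.99 -0.08] spin 0.33 F [-0.1 -0.7 -0.8]
```

Emit:
servo_tool:
  deltas:
    - {"slide":[0.7,-0.33,-0.1],"spin":0}
    - {"slide":[0.7,-0.33,-0.1],"spin":0}
    - {"slide":[0.7,-0.33,-0.05],"spin":0}
    - {"slide":[0.7,-0.33,-0.05],"spin":0}
    - {"slide":[0.7,-0.33,-0.05],"spin":0}
    - {"slide":[0.7,-0.33,-0.05],"spin":0}
    - {"slide":[0.7,-0.33,-0.05],"spin":0}
    - {"slide":[0.7,-0.33,0],"spin":0.15}
    - {"slide":[0,0,0],"spin":0.15}
    - {"slide":[0,0,0],"spin":0}

```text
time_s: 17.9
tcp_pos: [0.5625, 0.1236, 0.1632]
ee_rot: [[0.957, 0.264, -0.119], [0.262, -0.965, -0.029], [-0.123, -0.003, -0.992]]
wrist_force: [0.2, 0.3, -0.6]
gripper_width: 0.268
```

```bash
python3 red.py -.03
```

```text
t 17.9 tcp [0.5625 0.1236 0.1632] xyaw 15.31 tilt [-0.119 -0.029] tip(out) [0.6032 0.135  0.0825] height above panel mm 51.9 axis err deg 6.1 units [ 1.3  -0.32  0.22] spin 0.04 F [ 0.2  0.3 -0.6]
```

Emit:
servo_tool:
  deltas:
    - {"slide":[0,0,0],"spin":0}
    - {"slide":[0,0,0],"spin":0}
    - {"slide":[0,0,0],"spin":0}
    - {"slide":[0,0,0],"spin":0}
    - {"slide":[0,0,0],"spin":0}

```text
time_s: 18.4
tcp_pos: [0.5604, 0.1218, 0.1632]
ee_rot: [[0.957, 0.263, -0.121], [0.262, -0.965, -0.03], [-0.125, -0.003, -0.992]]
wrist_force: [-0.2, -0.3, -1.5]
gripper_width: 0.271
```

```bash
python3 red.py -.03
```

```text
t 18.4 tcp [0.5604 0.1218 0.1632] xyaw 15.3 tilt [-0.121 -0.03 ] tip(out) [0.6009 0.1332 0.0824] height above panel mm 53.0 axis err deg 6.2 units [ 1.4  -0.37  0.2 ] spin 0.04 F [-0.2 -0.3 -1.5]
```

```bash
python3 go.py .4690 0 .160 17
```

```text
t 18.4 tcp [0.5604 0.1218 0.1632] xyaw 15.3 tilt [-0.1211 -0.0298] units [-4.76  3.74  0.71] spin -0.21 F [-0.2 -0.3 -1.5] w 0.27143781380026016
```

Emit:
servo_tool:
  deltas:
    - {"slide":[-0.62,0.5,0.05],"spin":-0.1}
    - {"slide":[-0.62,0.5,0.05],"spin":-0.1}
    - {"slide":[-0.62,0.5,0.05],"spin":0}
    - {"slide":[-0.62,0.5,0.05],"spin":0}
    - {"slide":[-0.62,0.5,0.05],"spin":0}
    - {"slide":[-0.62,0.5,0.05],"spin":0}
    - {"slide":[-0.5,0.4,0.05],"spin":0}
    - {"slide":[0,0,0],"spin":0}

```text
time_s: 19.2
tcp_pos: [0.4804, 0.0061, 0.1685]
ee_rot: [[0.949, 0.292, -0.117], [0.291, -0.956, -0.029], [-0.12, -0.007, -0.993]]
wrist_force: [0.6, -1.0, -1.3]
gripper_width: 0.269
```

```bash
python3 go.py .4690 0 .1165 17;  python3 red.py -.03
```

```text
t 19.2 tcp [0.4804 0.0061 0.1685] xyaw 17.04 tilt [-0.1171 -0.0285] units [-0.25  0.11  2.13] spin 0.01 F [ 0.6 -1.  -1.3] w 0.26902774006902497
t 19.2 tcp [0.4804 0.0061 0.1685] xyaw 17.04 tilt [-0.117 -0.029] tip(out) [0.5208 0.019  0.0879] height above panel mm 103.1 axis err deg 6.0 units [ 5.81 -3.75 -0.08] spin 0.26 F [ 0.6 -1.  -1.3]
```

Emit:
servo_tool:
  deltas:
    - {"slide":[0,0.1,0.5],"spin":0}
    - {"slide":[0,0,0.5],"spin":0}
    - {"slide":[0,0,0.5],"spin":0}
    - {"slide":[0,0,0.4],"spin":0}
    - {"slide":[0,0,0.05],"spin":0}
    - {"slide":[0,0,0],"spin":0}

```text
time_s: 19.8
tcp_pos: [0.4791, 0.0035, 0.1202]
ee_rot: [[0.95, 0.293, -0.11], [0.292, -0.956, -0.027], [-0.113, -0.006, -0.994]]
wrist_force: [-0.6, -0.3, -1.3]
gripper_width: 0.271
```

```bash
python3 go.py .4690 0 .1165 17;  python3 red.py -.03
python3 - <<'E'
from tilt import *
from station import sense,optics
c=optics.capture("scene");s=sense();pickle.dump((c,s),open("s12.pkl","wb"))
f=cv2.resize(c["frame"][210:300,260:350,::-1],None,fx=6.6,fy=6.6,interpolation=cv2.INTER_CUBIC)
cv2.imwrite("pics/z12.png",f)
E
```

```text
t 19.8 tcp [0.4791 0.0035 0.1202] xyaw 17.08 tilt [-0.1096 -0.0269] units [-0.41  0.02  0.19] spin 0.01 F [-0.6 -0.3 -1.3] w 0.2712585765456135
t 19.8 tcp [0.4791 0.0035 0.1202] xyaw 17.08 tilt [-0.11  -0.027] tip(out) [0.5201 0.0166 0.0399] height above panel mm 60.2 axis err deg 5.6 units [ 5.65 -3.84 -1.95] spin 0.26 F [-0.6 -0.3 -1.3]
```

View pics/z12.png

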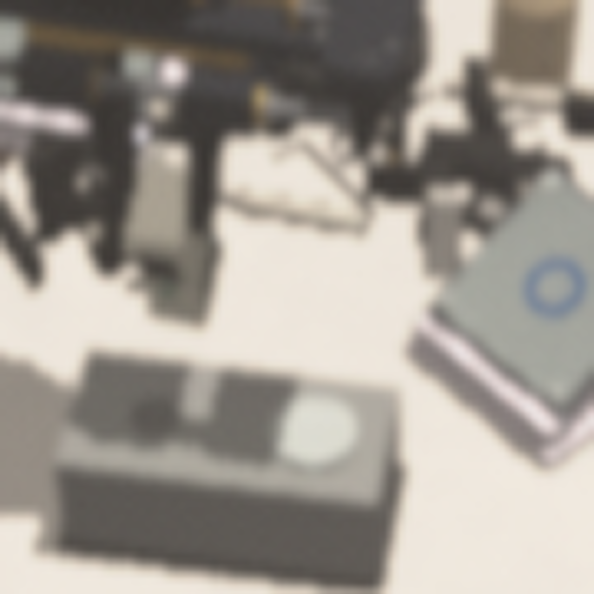

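Emit:
servo_tool:
  deltas:
    - {"slide":[-0.3,0,0.15],"spin":0}
    - {"slide":[-0.3,0,0.05],"spin":0}
    - {"slide":[-0.2,0,0.03],"spin":0}
    - {"slide":[-0.2,0,0.03],"spin":0}

```text
time_s: 20.25
tcp_pos: [0.4545, -0.0039, 0.1176]
ee_rot: [[0.95, 0.294, -0.106], [0.292, -0.956, -0.026], [-0.108, -0.006, -0.994]]
wrist_force: [2.5, 0.4, -2.0]
gripper_width: 0.264
```

```bash
python3 go.py .4690 0 .1165 17
```

```text
t 20.25 tcp [ 0.4545 -0.0039  0.1176] xyaw 17.11 tilt [-0.1055 -0.0258] units [ 0.6   0.02 -0.02] spin 0.01 F [ 2.5  0.4 -2. ] w 0.26437177600357165
```

Emit:
servo_tool:
  deltas:
    - {"slide":[-0.2,0,0.03],"spin":0}
    - {"slide":[-0.2,0,0.02],"spin":0}
    - {"slide":[-0.15,0,0.02],"spin":0}

```text
time_s: 20.55
tcp_pos: [0.4445, -0.0069, 0.119]
ee_rot: [[0.951, 0.294, -0.094], [0.294, -0.956, -0.023], [-0.096, -0.006, -0.995]]
wrist_force: [2.2, 0.1, -1.2]
gripper_width: 0.273
```

```bash
python3 go.py .4690 0 .1165 17
```

```text
t 20.55 tcp [ 0.4445 -0.0069  0.119 ] xyaw 17.16 tilt [-0.0938 -0.0227] units [1.02 0.02 0.  ] spin 0.02 F [ 2.2  0.1 -1.2] w 0.27281823681586553
```

Emit:
servo_tool:
  deltas:
    - {"slide":[0.3,0,0],"spin":0}
    - {"slide":[0.4,0,-0.2],"spin":0}
    - {"slide":[0.5,0,-0.4],"spin":0}
    - {"slide":[0.5,0,-0.5],"spin":0}
    - {"slide":[0,0,-0.3],"spin":0.9}
    - {"slide":[0,0,0],"spin":1}
    - {"slide":[0,0,0],"spin":1}
    - {"slide":[0,0,0],"spin":1}
    - {"slide":[0,0,0],"spin":1}
    - {"slide":[0,0,0],"spin":0}

```text
time_s: 21.55
tcp_pos: [0.4873, 0.0055, 0.1481]
ee_rot: [[0.91, -0.397, -0.119], [-0.403, -0.915, -0.031], [-0.097, 0.076, -0.992]]
wrist_force: [-0.6, -0.3, -0.8]
gripper_width: 0.275
```

```bash
python3 go.py .4690 0 .1165 17
python3 - <<'E'
from tilt import *
from station import sense,optics
c=optics.capture("scene");s=sense();pickle.dump((c,s),open("s13.pkl","wb"))
f=cv2.resize(c["frame"][200:270,250:320,::-1],None,fx=8.5,fy=8.5,interpolation=cv2.INTER_CUBIC)
cv2.imwrite("pics/z13.png",f)
E
```

```text
t 21.55 tcp [0.4873 0.0055 0.1481] xyaw -23.87 tilt [-0.1191 -0.0308] units [-0.46  0.4   1.35] spin -5.11 F [-0.6 -0.3 -0.8] w 0.2745178974193615
```

View pics/z13.png

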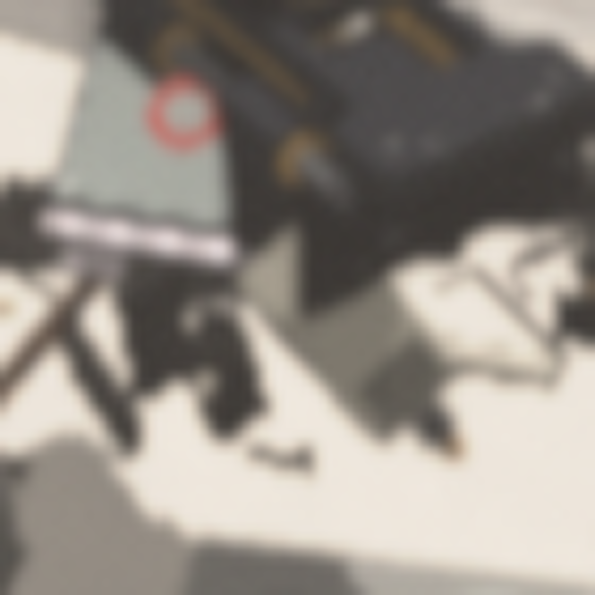

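Run:
```python
from meas import *
c,s=pickle.load(open("s13.pkl","rb"))
q=lambda x,y:intool(c,s,(250+(x+.5)/8.5-.5,200+(y+.5)/8.5-.5))
for p in((459,455),(456,450),(463,457)):
    t=q(*p);print("tip",t.round(1),np.hypot(t[0],t[2]),np.degrees(np.arctan2(t[0],t[2])))
a,b=q(247,305),q(378,438);d=b-a;print("edge",a.round(1),b.round(1),np.degrees(np.arctan2(d[0],d[2])))
print("pitch",np.degrees(np.arcsin(np.array(s["ee_rot"])[2])))
```

```text
tip [60.5 -0.  93. ] 110.97621639644973 33.05492140001953
tip [59.3 -0.  90.2] 107.91621802372885 33.31845769442127
tip [62.2 -0.  94.8] 113.33720460716563 33.268645155824906
edge [-19.4  -0.   -9.4] [28.3 -0.  68.6] 31.46667482352033
pitch [ -5.55193698   4.33668371 -82.94667511]
```

```bash
sed -i 's/tx=.0518,tz=.0936/tx=.0590,tz=.0898/;s/phi=26./phi=31./' red.py; python3 go.py .5604 .1218 .165 15
```

```text
t 21.6 tcp [0.4874 0.0056 0.148 ] xyaw -23.73 tilt [-0.1189 -0.0307] units [ 0.73 -5.36 -1.16] spin -4.84 F [-0.6  0.2 -1.6] w 0.2696723256506089
```

Emit:
servo_tool:
  deltas:
    - {"slide":[0,0,-0.5],"spin":-1}
    - {"slide":[0,0,-0.4],"spin":-1}
    - {"slide":[0,-0.3,-0.1],"spin":-1}
    - {"slide":[0.3,-0.5,-0.1],"spin":-1}
    - {"slide":[0.6,-0.5,-0.1],"spin":-0.8}
    - {"slide":[0.7,-0.6,-0.1],"spin":0}
    - {"slide":[0.7,-0.6,-0.1],"spin":0}
    - {"slide":[0.5,-0.5,-0.1],"spin":0}
    - {"slide":[0.3,-0.2,-0.05],"spin":0}
    - {"slide":[0,0,0],"spin":0}

```text
time_s: 22.6
tcp_pos: [0.5506, 0.1061, 0.1742]
ee_rot: [[0.941, 0.312, -0.133], [0.31, -0.95, -0.036], [-0.138, -0.008, -0.99]]
wrist_force: [-0.3, 0.1, -1.1]
gripper_width: 0.267
```

```bash
python3 red.py -.03
```

```text
t 22.6 tcp [0.5506 0.1061 0.1742] xyaw 18.21 tilt [-0.133 -0.036] tip(out) [0.5967 0.1218 0.0957] height above panel mm 67.9 axis err deg 2.6 units [ 1.8  -0.67  0.67] spin 0.4 F [-0.3  0.1 -1.1]
```

Emit:
servo_tool:
  deltas:
    - {"slide":[0.5,-0.2,0.1],"spin":0.2}
    - {"slide":[0.5,-0.2,0.1],"spin":0.2}
    - {"slide":[0.5,-0.2,0.1],"spin":0}
    - {"slide":[0.3,-0.1,0.2],"spin":0}
    - {"slide":[0,0,0],"spin":0}
    - {"slide":[0,0,0],"spin":0}

```text
time_s: 23.2
tcp_pos: [0.5858, 0.1325, 0.1539]
ee_rot: [[0.955, 0.26, -0.139], [0.258, -0.966, -0.038], [-0.144, 0.001, -0.99]]
wrist_force: [0.2, 0.6, -0.9]
gripper_width: 0.267
```

```bash
python3 red.py -.02
python3 - <<'E'
from tilt import *
from station import sense,optics
c=optics.capture("scene");s=sense();pickle.dump((c,s),open("s14.pkl","wb"))
f=cv2.resize(c["frame"][165:235,240:310,::-1],None,fx=8.5,fy=8.5,interpolation=cv2.INTER_CUBIC)
cv2.imwrite("pics/z14.png",f)
c=optics.capture("top")
f=cv2.resize(c["frame"][180:260,200:280,::-1],None,fx=7,fy=7,interpolation=cv2.INTER_CUBIC)
cv2.imwrite("pics/t14.png",f)
E
```

```text
t 23.2 tcp [0.5858 0.1325 0.1539] xyaw 15.08 tilt [-0.139 -0.038] tip(out) [0.6323 0.145  0.075 ] height above panel mm 32.2 axis err deg 2.3 units [ 0.26 -0.24  0.41] spin 0.01 F [ 0.2  0.6 -0.9]
```

View pics/z14.png

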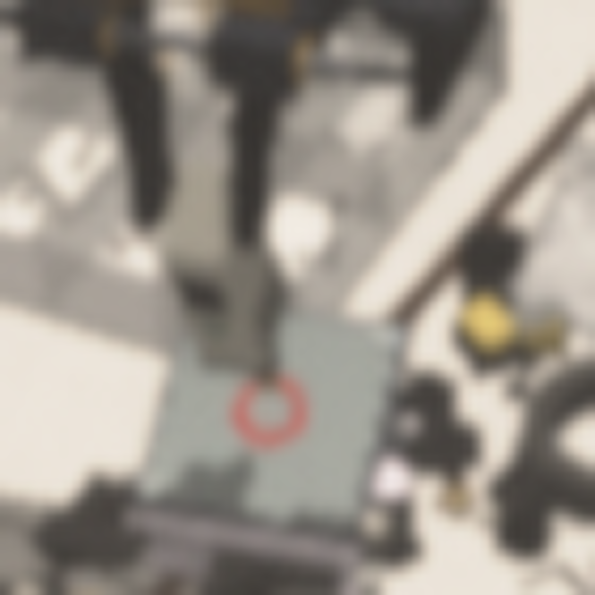

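View pics/t14.png

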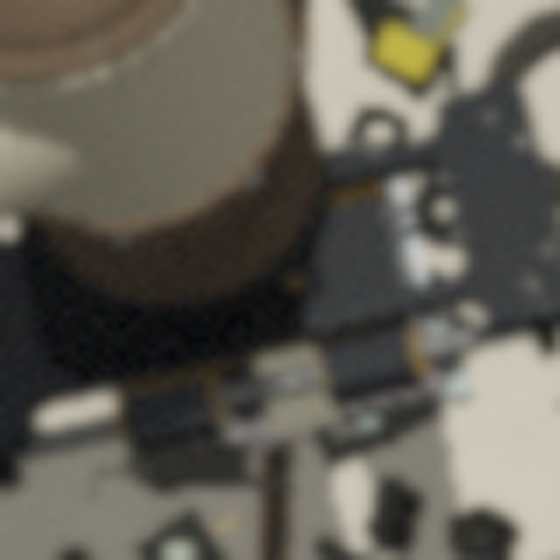

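```bash
python3 - <<'E'
from meas import *
c,s=pickle.load(open("s14.pkl","rb"))
R=np.array(s["ee_rot"]);P=np.array(s["tcp_pos"])
z=lambda p:np.round((proj(c,p)-[240,165]+.5)*8.5-.5)
p=np.radians(31);ax=R@np.array([np.sin(p),0,np.cos(p)]);tip=P+R@np.array([.059,0,.0898-.0187])
print("tip",z(tip),"noseend",z(tip-.016*ax),"noseroot",z(tip-.042*ax),"ring",z([.6437,.1543,.0458]))
print("frontbot",z(tip-.042*ax-.018*R@np.array([np.cos(p),0,-np.sin(p)])))
E
cd pics; python3 -c "
import cv2;f=cv2.imread('z14.png')[330:450,200:340];cv2.imwrite('z14b.png',cv2.resize(f,None,fx=4,fy=4,interpolation=cv2.INTER_CUBIC))"
```

```text
tip [268. 381.] noseend [260. 362.] noseroot [246. 330.] ring [269. 412.]
frontbot [233. 378.]
```

View pics/z14b.png

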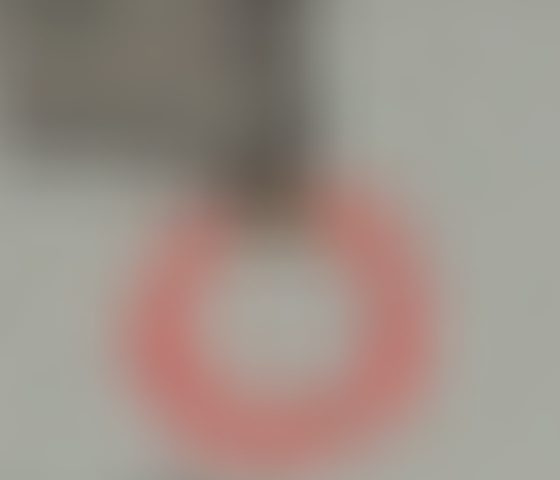

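Emit:
servo_tool:
  deltas:
    - {"slide":[0.1,-0.12,0.2],"spin":0}
    - {"slide":[0.1,-0.1,0.2],"spin":0}
    - {"slide":[0.1,0,0.2],"spin":0}
    - {"slide":[0,0,0.1],"spin":0}
    - {"slide":[0,0,0],"spin":0}

```text
time_s: 23.8
tcp_pos: [0.5886, 0.1393, 0.1348]
ee_rot: [[0.956, 0.26, -0.138], [0.258, -0.966, -0.037], [-0.143, 0.0, -0.99]]
wrist_force: [-0.2, 0.9, -1.4]
gripper_width: 0.272
```

```bash
python3 red.py -.005;python3 red.py .006
```

```text
t 23.8 tcp [0.5886 0.1393 0.1348] xyaw 15.09 tilt [-0.138 -0.037] tip(out) [0.6351 0.1519 0.056 ] height above panel mm 13.0 axis err deg 2.2 units [ 0.3  -0.01  0.19] spin 0.01 F [-0.2  0.9 -1.4]
t 23.8 tcp [0.5886 0.1393 0.1348] xyaw 15.09 tilt [-0.138 -0.037] tip(out) [0.6351 0.1519 0.056 ] height above panel mm 13.0 axis err deg 2.2 units [ 0.54 -0.    0.55] spin 0.01 F [-0.2  0.9 -1.4]
```

Emit:
servo_tool:
  deltas:
    - {"slide":[0.15,-0.01,0.08],"spin":0}
    - {"slide":[0.15,0,0.1],"spin":0}
    - {"slide":[0.1,0,0.1],"spin":0}
    - {"slide":[0.03,0,0.03],"spin":0}

```text
time_s: 24.2
tcp_pos: [0.5986, 0.1421, 0.1254]
ee_rot: [[0.956, 0.261, -0.138], [0.258, -0.965, -0.038], [-0.143, 0.0, -0.99]]
wrist_force: [-0.2, -0.5, -0.0]
gripper_width: 0.269
```

```bash
python3 red.py .006
python3 - <<'E'
from tilt import *
from station import sense,optics
c=optics.capture("scene");s=sense();pickle.dump((c,s),open("s15.pkl","wb"))
f=cv2.resize(c["frame"][165:235,240:310,::-1],None,fx=8.5,fy=8.5,interpolation=cv2.INTER_CUBIC)
cv2.imwrite("pics/z15.png",f)
E
```

```text
t 24.2 tcp [0.5986 0.1421 0.1254] xyaw 15.1 tilt [-0.138 -0.038] tip(out) [0.6452 0.1547 0.0466] height above panel mm 0.1 axis err deg 2.2 units [ 0.08 -0.    0.24] spin 0.01 F [-0.2 -0.5 -0. ]
```

View pics/z15.png

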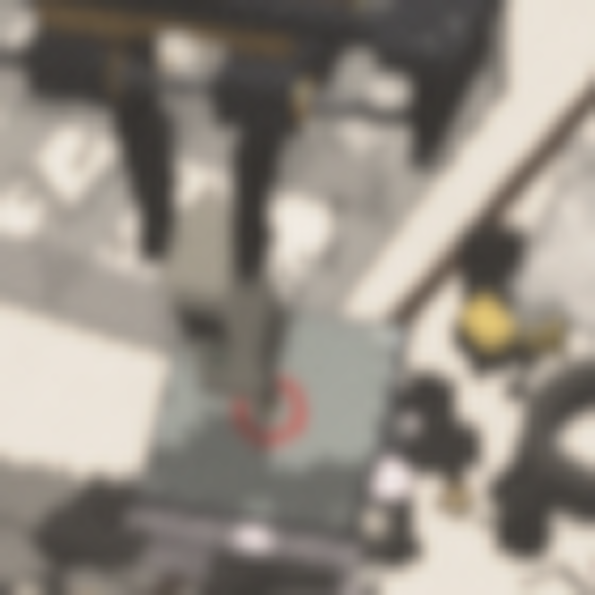

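Emit:
servo_tool:
  deltas:
    - {"slide":[0.04,0,0.1],"spin":0}
    - {"slide":[0.04,0,0.1],"spin":0}
    - {"slide":[0,0,0.03],"spin":0}

```text
time_s: 24.55
tcp_pos: [0.5999, 0.1423, 0.1205]
ee_rot: [[0.956, 0.261, -0.137], [0.258, -0.965, -0.038], [-0.142, 0.001, -0.99]]
wrist_force: [-0.6, -0.4, 1.9]
gripper_width: 0.27
```

```bash
python3 red.py .006
```

```text
t 24.55 tcp [0.5999 0.1423 0.1205] xyaw 15.12 tilt [-0.137 -0.038] tip(out) [0.6465 0.1549 0.0417] height above panel mm -4.9 axis err deg 2.2 units [-0.01 -0.01  0.06] spin 0.01 F [-0.6 -0.4  1.9]
```

Emit:
servo_tool:
  deltas:
    - {"slide":[0,0,0.03],"spin":0}
    - {"slide":[0,0,0],"spin":0}
    - {"slide":[0,0,0],"spin":0}
    - {"slide":[0,0,0],"spin":0}

```text
time_s: 24.95
tcp_pos: [0.5999, 0.1424, 0.121]
ee_rot: [[0.956, 0.261, -0.136], [0.259, -0.965, -0.037], [-0.141, 0.001, -0.99]]
wrist_force: [-0.9, 0.9, 0.4]
gripper_width: 0.269
```

```bash
python3 red.py .007
python3 - <<'E'
from tilt import *
from station import sense,optics
c=optics.capture("scene");s=sense();pickle.dump((c,s),open("s16.pkl","wb"))
f=cv2.resize(c["frame"][180:230,250:300,::-1],None,fx=12,fy=12,interpolation=cv2.INTER_CUBIC)
cv2.imwrite("pics/z16.png",f)
F=[]
for i in range(8): optics.capture("scene");s=sense();F.append(s["wrist_force"]);
print(np.mean(F,0),s["tcp_pos"],np.abs(s["joint_velocities"]).max())
E
python3 red.py .007
```

```text
t 24.95 tcp [0.5999 0.1424 0.121 ] xyaw 15.15 tilt [-0.136 -0.037] tip(out) [0.6467 0.155  0.0422] height above panel mm -4.5 axis err deg 2.1 units [ 0.01 -0.    0.11] spin 0.02 F [-0.9  0.9  0.4]
[-1.49957544  0.16353847  1.99786122] [0.59996704 0.14236955 0.12077848] 0.06429370147637704
t 25.4 tcp [0.6    0.1424 0.1208] xyaw 15.15 tilt [-0.136 -0.038] tip(out) [0.6467 0.155  0.0421] height above panel mm -4.7 axis err deg 2.1 units [ 0.01 -0.01  0.1 ] spin 0.02 F [-1.2  0.3  2.5]
```

View pics/z16.png

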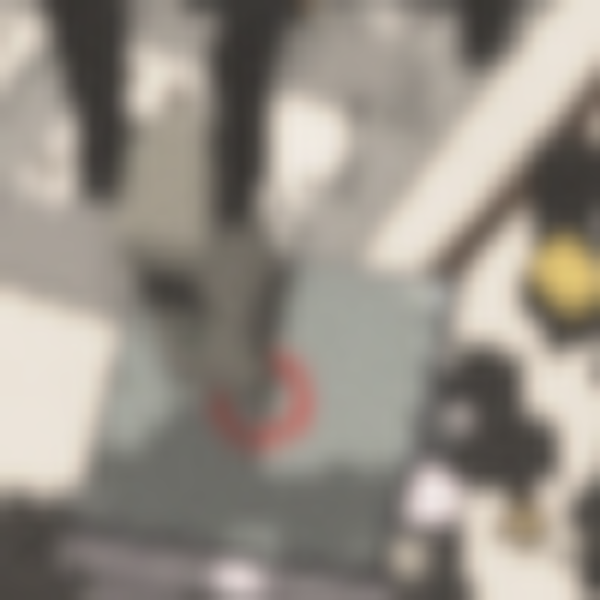

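```bash
python3 -c "
import cv2;f=cv2.imread('pics/z16.png')[320:470,180:350];cv2.imwrite('pics/z16b.png',cv2.resize(f,None,fx=3.5,fy=3.5,interpolation=cv2.INTER_CUBIC))"
```

```text
(no output)
```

View pics/z16b.png

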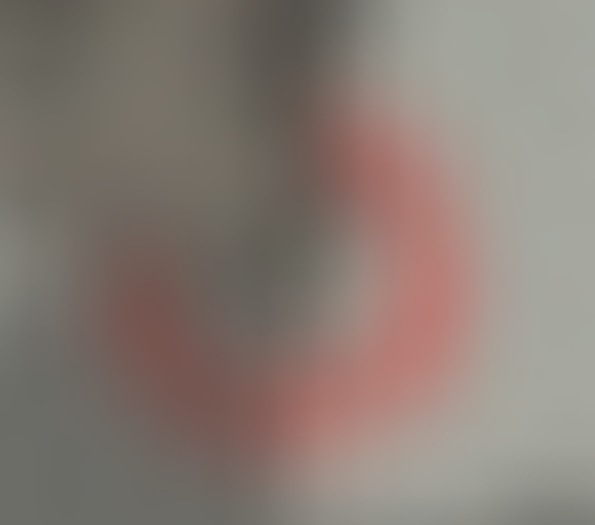

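```bash
python3 -c "
from station import r
print(r.finish_job())"; python3 red.py .007
```

```text
the job is handed in; nothing more can be done
None
the job is handed in; nothing more can be done
```

I zeroed the gauge and handed the job in with it still pressed on the red-ringed panel. No verdict is reported, so the figures below are my own last checks.

**What I did**
- **Lift and zero:** I took the gauge out of the larger stand. I held it upright on the steel disc for about 1.3 s, pressed in roughly 5–8 mm, going by a force of about 3–4.5 N.
- **Tilting the gauge:** the tool can't be tilted by command. I turned the gauge in the grip by pulling its nose against the stand's top edges, in three pulls.
- **Red panel:** I then set it on the red ring and pressed it in.

**Last checks before handing in (about 25 s)**
- **Position:** the tip was inside the ring. The enlarged picture put it about 1.3 mm from the middle, and the calculated position agreed to about 1.5 mm.
- **Angle:** about 2° off square by estimate. The in-grip angle behind it was read from blurry pictures, so it could be a few degrees off; the limit is 8°.
- **Force:** about 3.6 N on the panel, roughly 6.5 mm pressed in. The gauge was steady over the last 0.4 s before hand-in. Position alone suggested a shallower press of about 4.7 mm; both fall in the 3–11 mm range.

**What disagreed or went unchecked**
- The tool itself leaned to about 8° over the run. I noticed it partway and tilted the gauge further to make up for it.
- I kept the gauge clear of the blue panel, and I saw no bystander disturbed, but I made no separate check of where the bystanders ended up.

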